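# Sterilise the eyedrop bottles and box them

### The job

Lay every eyedrop bottle from the steel tray into a groove of its own in the cradle, cap towards the lamp bar, letting each one settle in its groove before you let go of it. When all are lying there, squeeze the lamp's trigger fully against its handle, keep it squeezed for about half a second and let it spring back; then put all the bottles into the plastic box and shut its lid. Leave the mug, the jar and the tweezers where they are.

Things in the scene. Friction and masses are not known exactly. Their poses are not given: they have to be found in the camera images.
- bottle_1: Round white eyedrop bottle with a paper label, lying on its side: body 24 mm diameter and 50 mm long, then a grey cap 14 mm diameter and 20 mm long (70 mm overall), about 25 g. Origin: on the axis at the middle of the 50 mm body (12 mm above what it lies on). Its x axis runs along the bottle towards the cap; it can roll about x. May be absent in some starts.
- bottle_2: Round white eyedrop bottle with a paper label, lying on its side: body 24 mm diameter and 50 mm long, then a grey cap 14 mm diameter and 20 mm long (70 mm overall), about 25 g. Origin: on the axis at the middle of the 50 mm body (12 mm above what it lies on). Its x axis runs along the bottle towards the cap; it can roll about x. May be absent in some starts.
- bottle_3: Round white eyedrop bottle with a paper label, lying on its side: body 24 mm diameter and 50 mm long, then a grey cap 14 mm diameter and 20 mm long (70 mm overall), about 25 g. Origin: on the axis at the middle of the 50 mm body (12 mm above what it lies on). Its x axis runs along the bottle towards the cap; it can roll about x. May be absent in some starts.
- cap_1 (a point): Tip of the cap of bottle_1, 45 mm along the bottle's x axis from its origin.
- cap_2 (a point): Tip of the cap of bottle_2, 45 mm along the bottle's x axis from its origin.
- cap_3 (a point): Tip of the cap of bottle_3, 45 mm along the bottle's x axis from its origin.
- tray: Low steel tray, 200 mm (x) by 260 mm (y), 8 mm high rim, floor 3 mm thick, fixed. Origin: centre of its underside on the cart top. A small lens case also lies on it, to be left there.
- stand: Ultraviolet lamp stand, fixed: grey base plate 140 mm (x) by 250 mm (y), 8 mm thick; origin at the centre of its underside, x axis pointing from the cradle to the lamp bar (roughly away from the robot). The three-groove cradle is on its +y part, with the lamp bar behind it (+x); the handle with its trigger goes on from the bar's -y end.
- lamp_face (a point): Middle of the front (-x) face of the white lamp bar, 38 mm along the stand's x; the bar is 156 mm long (y), 28 mm thick (x), its top 70 mm above the cart top.
- handle_mid (a point): Centre of the fixed white handle: 90 mm long (y), 26 mm thick (x), 28 mm high (48 to 76 mm above the cart top); the trigger is on its front (-x) side; a foot stands under the outermost 15 mm of its -y end.
- groove_1 (a point): One of three alike V grooves, 52 mm apart, along the stand's x: the point where the origin of a settled bottle lies, 40 mm above the cart top. V notches in two 6 mm bars, 18 mm before and behind this point, carry the bottle; the 30 mm between the bars is open for fingers. Notch tips end about 2 mm below the bottle's axis.
- groove_2 (a point): One of three alike V grooves, 52 mm apart, along the stand's x: the point where the origin of a settled bottle lies, 40 mm above the cart top. V notches in two 6 mm bars, 18 mm before and behind this point, carry the bottle; the 30 mm between the bars is open for fingers. Notch tips end about 2 mm below the bottle's axis.
- groove_3 (a point): One of three alike V grooves, 52 mm apart, along the stand's x: the point where the origin of a settled bottle lies, 40 mm above the cart top. V notches in two 6 mm bars, 18 mm before and behind this point, carry the bottle; the 30 mm between the bars is open for fingers. Notch tips end about 2 mm below the bottle's axis.
- squeeze_point (a point): Fixed point of the stand, at stand x = 48.5, y = -88 mm, 62 mm high: midway between the handle's back face and the trigger's front face once the trigger is fully squeezed (they are then 33 mm apart; 44 mm at rest). Squeeze along the stand's x axis here, from above, one finger on the trigger and one behind the handle.
- trigger_pad (a point): Middle of the front face of the black trigger lever where a finger presses, 43 mm from its hinge; the lever is 66 mm long, 7 mm thick, 20 mm high (52 to 72 mm above the cart top), its hinge upright at the end near the lamp bar.
- trigger (a joint): Trigger angle: 0 at rest, 0.26 rad fully squeezed (against the handle). Sprung: about 2.3 N at the pad to start, 6.5 N fully squeezed; springs back when released.
- box: White flip-lid plastic box, fixed: 130 mm (x) by 170 mm (y) outside, 55 mm high, walls and floor 4 mm. Origin: centre of its underside. Its lid is hinged along the top of its +x wall (away from the robot) and stands open.
- lid_hinge (a point): Middle of the lid's hinge line, on the top of the box's +x wall, 55 mm high; the hinge runs along the box's y axis.
- lid_edge (a point): Middle of the lid's free edge, 132 mm from the hinge; the lid is 3 mm thick and 174 mm wide, with a 40 mm wide tab standing 9 mm beyond this edge.
- lid (a joint): Lid angle: 0 shut, about 1.57 upright, 1.9 fully open (leaning away from the robot). Light (60 g), with a slightly stiff hinge: it stays near upright, and falls shut by itself once pushed about 0.5 rad past upright towards the box.
- mug: White ceramic mug, 76 mm across, 85 mm high, origin at the centre of its underside. Leave alone.
- jar: Amber cream jar with black cap, 48 mm across, 50 mm high, origin at the centre of its underside. Leave alone.
- tweezers: Steel tweezers, about 105 mm long and 4 mm thick, lying along y; origin mid underside. Leave alone.
There are look-alikes about, which are no part of the job. Leave any pink look-alike of the box alone.

How it is judged:
On the way, in this order (a step that is already met when the one before it is completed fails the run):
1. a bottle rests in a groove, cap towards the lamp bar, while the fingers still hold it (((((horizontal distance between bottle_1 and groove_1 below 0.01 m or horizontal distance between bottle_1 and groove_2 below 0.01 m or horizontal distance between bottle_1 and groove_3 below 0.01 m) and z of bottle_1 in the frame of stand below 0.0435 m and angle between the x axis of bottle_1 and the x axis of stand, either way round below 0.12 rad and x of cap_1 in the frame of stand above 0.005 m) and (contact force between the fingers and bottle_1 above 0.3 N and linear speed of bottle_1 below 0.02 m/s)) or (((horizontal distance between bottle_2 and groove_1 below 0.01 m or horizontal distance between bottle_2 and groove_2 below 0.01 m or horizontal distance between bottle_2 and groove_3 below 0.01 m) and z of bottle_2 in the frame of stand below 0.0435 m and angle between the x axis of bottle_2 and the x axis of stand, either way round below 0.12 rad and x of cap_2 in the frame of stand above 0.005 m) and (contact force between the fingers and bottle_2 above 0.3 N and linear speed of bottle_2 below 0.02 m/s)) or (((horizontal distance between bottle_3 and groove_1 below 0.01 m or horizontal distance between bottle_3 and groove_2 below 0.01 m or horizontal distance between bottle_3 and groove_3 below 0.01 m) and z of bottle_3 in the frame of stand below 0.0435 m and angle between the x axis of bottle_3 and the x axis of stand, either way round below 0.12 rad and x of cap_3 in the frame of stand above 0.005 m) and (contact force between the fingers and bottle_3 above 0.3 N and linear speed of bottle_3 below 0.02 m/s)))), for 0.15 s.
2. all the bottles rest in grooves, caps towards the lamp bar, the last of them still held by the fingers ((horizontal distance between bottle_1 and groove_1 below 0.01 m or horizontal distance between bottle_1 and groove_2 below 0.01 m or horizontal distance between bottle_1 and groove_3 below 0.01 m) and z of each of bottle_1, bottle_2, bottle_3 in the frame of stand below 0.0435 m and angle between the x axis of each of bottle_1, bottle_2, bottle_3 and the x axis of stand, either way round below 0.12 rad and x of each of cap_1, cap_2, cap_3 in the frame of stand above 0.005 m and (horizontal distance between bottle_2 and groove_1 below 0.01 m or horizontal distance between bottle_2 and groove_2 below 0.01 m or horizontal distance between bottle_2 and groove_3 below 0.01 m) and (horizontal distance between bottle_3 and groove_1 below 0.01 m or horizontal distance between bottle_3 and groove_2 below 0.01 m or horizontal distance between bottle_3 and groove_3 below 0.01 m) and ((contact force between the fingers and bottle_1 above 0.3 N and linear speed of bottle_1 below 0.02 m/s) or (contact force between the fingers and bottle_2 above 0.3 N and linear speed of bottle_2 below 0.02 m/s) or (contact force between the fingers and bottle_3 above 0.3 N and linear speed of bottle_3 below 0.02 m/s))), for 0.15 s.
3. the trigger is fully squeezed while all the bottles lie in the grooves ((horizontal distance between bottle_1 and groove_1 below 0.01 m or horizontal distance between bottle_1 and groove_2 below 0.01 m or horizontal distance between bottle_1 and groove_3 below 0.01 m) and z of each of bottle_1, bottle_2, bottle_3 in the frame of stand below 0.0435 m and angle between the x axis of each of bottle_1, bottle_2, bottle_3 and the x axis of stand, either way round below 0.12 rad and x of each of cap_1, cap_2, cap_3 in the frame of stand above 0.005 m and (horizontal distance between bottle_2 and groove_1 below 0.01 m or horizontal distance between bottle_2 and groove_2 below 0.01 m or horizontal distance between bottle_2 and groove_3 below 0.01 m) and (horizontal distance between bottle_3 and groove_1 below 0.01 m or horizontal distance between bottle_3 and groove_2 below 0.01 m or horizontal distance between bottle_3 and groove_3 below 0.01 m) and value of joint trigger above 0.21 rad), for 0.3 s.
4. the trigger has sprung back (value of joint trigger below 0.04 rad), for 0.1 s.
At the end, for the whole second after the job is handed in: Every bottle lies at rest inside the box (its origin within the walls and below 48 mm), the lid is shut (below 0.06 rad) and the trigger is back at rest (below 0.04 rad) (x of bottle_1 in the frame of box between -0.061 and 0.061 m and y of bottle_1 in the frame of box between -0.081 and 0.081 m and z of each of bottle_1, bottle_2, bottle_3 in the frame of box below 0.048 m and linear speed of each of bottle_1, bottle_2, bottle_3 below 0.03 m/s and x of bottle_2 in the frame of box between -0.061 and 0.061 m and y of bottle_2 in the frame of box between -0.081 and 0.081 m and x of bottle_3 in the frame of box between -0.061 and 0.061 m and y of bottle_3 in the frame of box between -0.081 and 0.081 m and value of joint lid below 0.06 rad and value of joint trigger below 0.04 rad); the robot touches nothing.
It fails at once if the mug is moved more than 40 mm (distance of mug from where it was at the start of the episode above 0.04 m).
It fails at once if the jar is moved more than 40 mm (distance of jar from where it was at the start of the episode above 0.04 m).
It fails at once if the tweezers is moved more than 40 mm (distance of tweezers from where it was at the start of the episode above 0.04 m).
Of bottle_1, bottle_2, bottle_3 only 2 to 3 are there at a start; the rules pass over those that are not, and their reading is None.
At some moment in a run one of bottle_1, bottle_2, bottle_3 may be knocked a few centimetres aside while the robot is not near it.
It also fails if it takes over 210 s, if anything falls off the work surface, if the arm or the gripper's body presses on something with over 40 N, if the wrist force passes 120 N, or if a joint passes its speed limit or range.

### The arm

A 6-joint arm with a two-finger parallel gripper is mounted at the origin on the work surface. World frame = base frame: x ahead of the robot, y to its left, z up, the work surface at z = 0. Lengths are in m, angles in rad, forces in N, time in s.
With the tool pointing down it reaches from about 0.25 to 0.725 m from the base axis. Payload 9.7 kg.
Tool frame: the origin (TCP) lies on the front face of the gripper's body, between the roots of the fingers; the fingertips stand 73 mm ahead of it and the grasp point (between the pads) lies 54 mm ahead of it; z points along the fingers, y is the line along which they close (so a half turn about z gives the same grasp; the last joint's range is limited). The gripper opens to 85 mm and grips with 20 to 120 N. Pads are 22 mm wide; open, the fingers measure 114 mm over their backs; the gripper's body (76 mm by 85 mm) begins 54 mm behind the grasp point. The pads swing forward as they close: fully open they stand 13 mm farther back than shut.
Start: joints at [-1.123, 0.087, 0.176, 1.66, 0, 1.571], TCP at [0.238, -0.496, 0.304] pointing down, gripper open.
Joint ranges: [-3.13, 3.13], [-0.85, 1.81], [-1.15, 1.24], [-2.2, 2.28], [-1.44, 1.52], [-3.14, 3.14]. Speed limits (rad/s): [2.22, 2.22, 2.57, 3.14, 3.14, 3.14].

### API

Orientations are given as a 3x3 rotation matrix whose columns are the frame's x, y, z axes.
In Python, from cell import monitor, camera, get_calibration, ticket, find_in, trace gives the robot as it stands.
- The arm moves only by the shell command python3 -m pendant 'ROWS'. ROWS is JSON, a list that holds one entry, the list of rows, each a list of 5 numbers: the shift along the tool's x, y, z in units of 60 mm (1.0 is 60 mm), then the turn about the tool's z in rad, then the closure, from -1 (fully open) to 1 (shut). A call has 1 to 5 rows; each row shifts and turns the commanded pose from where the row before left it, along the tool's axes as they then stand; what a row does not reach is not made up. A row lasts 1/8 s, in which the tool goes at most 62.5 mm and 10.7 degrees, less where a joint would pass 70% of its speed; a pose out of reach is approached as far as the arm can. A call is refused whole if a number of a shift passes 1 or a number of a turn 0.188, either way. A call with a gripper value outside its range is refused whole. The fingers move at their own pace and stop on an object; the grip force is fixed at half the most. Time passes only in rows, so rows that do not move let the fingers close. It gives the time, the measured TCP pose, the force, the opening and the grip force at its end, in the units of the state.
- monitor.state(): the state, without advancing time (a new reading comes with each control period).
- camera(name): name is "scene" or "top" or "wrist"; returns the picture (480x640x3 uint8, red, green, blue); there is no depth.
- get_calibration(name): a dict with "mtx" (3x3 intrinsics, pixels), "pose" (4x4, takes a point from camera to world coordinates). Camera axes: x right, y up, looking along -z (the intrinsics and any distortion apply to the point x, -y, -z); pixel columns grow to the right and rows downward; lengths in m; the calibration is good to about 2 mm. A picture is of the moment at which its call begins: read the wrist's pose just before it. get_calibration takes no time and is no camera call; for the wrist camera it gives the pose at the moment of the call.
- ticket.hand_in(): hands the job in; it is judged then, once.
Trained networks look in the newest picture that a camera, given by its name, has taken for a name from the list of things; names that differ only in an ending like _2 or _b are one class to them, and where a whole thing is asked for, a point or a joint stands for the part that bears it (a point fixed in the world has none). Each returns a list of dicts, best first, with "confidence" (0 to 1); they miss things now and then, are a little off and sometimes report something else, mostly with a low value. They report only what shows in the picture. A call takes as long as a camera call. They do not tell look-alikes from the thing itself.
- find_in(thing, camera): "box" ([left, top, width, height] in pixels, round what is visible of it).
- trace(thing, camera): "region" (480x640 bool, what is visible of it) and "box" ([left, top, width, height] in pixels, round what is visible of it).
The state is a dict: "t": time; "qpos": joint angles; "joint_velocities": joint speeds; "effort": joint torques, N m; "tool_pos": TCP position; "ee_rot": TCP orientation; "force": force on the tool from outside, world axes, zero at the start; "wrist_torque": the same for the moment, N m; "opening": finger opening in m; "grip_force": force on a finger pad.
Only numpy, scipy, OpenCV 4.12 (cv2) and the standard library are available. Lean on these libraries where they do the work, as an engineer would, in place of code of your own. Each camera call takes 0.05 s, during which the arm holds its last target. There are 200 camera calls.

## Working session

There is one attempt and no reset: what is moved stays moved. The work goes in short steps, Python scripts to look and compute and a shell command to move; the robot and the scene stay as the last step left them, time stands still between calls to the robot, and variables do not carry over. Pictures are saved under pics/ and viewed, at most 16 in all, crops included, and the job is handed in when it is done.

```bash
ls; mkdir -p pics
python3 - <<'E'
from cell import monitor,camera,get_calibration,find_in
import cv2
for n in ("top","scene"):
    im=camera(n); cv2.imwrite(f"pics/{n}0.png",im[:,:,::-1])
    c=get_calibration(n); print(n,c["mtx"].round(1).tolist(),c["pose"].round(3).tolist(), [k for k in c])
    for t in ("bottle_1","stand","box","tray","mug","jar","tweezers","trigger","lid"):
        print(t,[( [int(v) for v in d["box"]],round(d["confidence"],2)) for d in find_in(t,n)])
s=monitor.state();print(s["t"],s["tool_pos"],s["ee_rot"],s["opening"],s["force"])
E
```

```text
pics
top [[487.5, 0.0, 312.3], [0.0, 487.5, 239.4], [0.0, 0.0, 1.0]] [[-0.014, 0.987, -0.157, 0.359], [-1.0, -0.014, 0.001, 0.055], [-0.001, 0.157, 0.988, 1.234], [0.0, 0.0, 0.0, 1.0]] ['mtx', 'pose']
bottle_1 [([301, 261, 21, 18], 0.73), ([329, 235, 21, 23], 0.62), ([351, 263, 19, 26], 0.58), ([399, 223, 108, 69], 0.22)]
stand [([397, 222, 110, 71], 0.78)]
box [([86, 326, 80, 60], 0.59), ([154, 204, 90, 85], 0.57), ([189, 319, 80, 76], 0.55), ([298, 261, 26, 20], 0.5)]
tray [([285, 220, 105, 81], 0.89), ([399, 222, 109, 70], 0.55)]
mug [([299, 136, 47, 41], 0.62)]
jar [([374, 146, 21, 24], 0.84), ([475, 240, 30, 3], 0.22)]
tweezers [([298, 196, 39, 8], 0.51)]
trigger [([476, 235, 29, 9], 0.41)]
lid [([158, 209, 85, 23], 0.83), ([82, 326, 80, 59], 0.75), ([187, 316, 84, 77], 0.72)]
scene [[491.5, 0.0, 317.5], [0.0, 491.5, 243.5], [0.0, 0.0, 1.0]] [[0.61, -0.558, 0.563, 1.208], [0.792, 0.42, -0.442, -0.486], [0.01, 0.715, 0.699, 0.904], [0.0, 0.0, 0.0, 1.0]] ['mtx', 'pose']
bottle_1 [([248, 252, 30, 14], 0.67), ([291, 255, 14, 26], 0.63), ([302, 229, 13, 25], 0.48)]
stand [([123, 274, 125, 97], 0.84)]
box [([284, 146, 71, 54], 0.9), ([348, 165, 94, 72], 0.88), ([350, 121, 65, 49], 0.78)]
tray [([227, 221, 131, 93], 0.93)]
mug [([351, 291, 46, 52], 0.94), ([301, 228, 14, 23], 0.67), ([122, 274, 124, 97], 0.51), ([138, 324, 31, 15], 0.47)]
jar [([308, 341, 18, 31], 0.75)]
tweezers [([326, 282, 38, 18], 0.56), ([122, 271, 124, 102], 0.34), ([306, 340, 20, 33], 0.24)]
trigger [([141, 320, 31, 18], 0.69)]
lid [([283, 142, 69, 45], 0.73), ([382, 167, 59, 56], 0.66), ([352, 121, 66, 33], 0.62), ([123, 272, 122, 102], 0.59), ([247, 253, 29, 12], 0.56)]
1.0 [ 0.23814373 -0.4957751   0.30389224] [[ 9.01415325e-01  4.32955438e-01  2.79793890e-05]
 [ 4.32955438e-01 -9.01415325e-01 -2.49461662e-05]
 [ 1.44204717e-05  3.46006851e-05 -9.99999999e-01]] 0.08534394620350891 [-0.43096129  0.05375838  0.5803088 ]
```

Run:
```python
import cv2
im=cv2.imread("pics/top0.png")
cv2.imwrite("pics/top0c.png",cv2.resize(im[120:400,70:525],None,fx=1.75,fy=1.75,interpolation=3))
cv2.imwrite("pics/tray0c.png",cv2.resize(im[210:305,275:515],None,fx=3.3,fy=3.3,interpolation=3))
```

```text
(no output)
```

View pics/top0c.png

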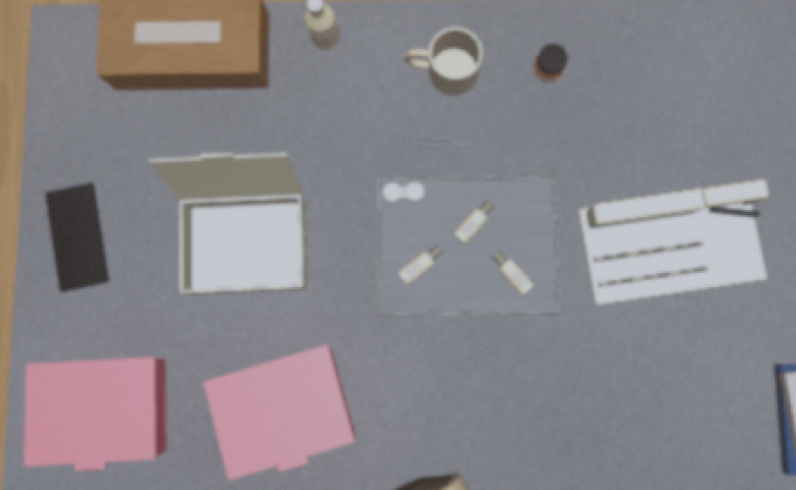

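View pics/tray0c.png

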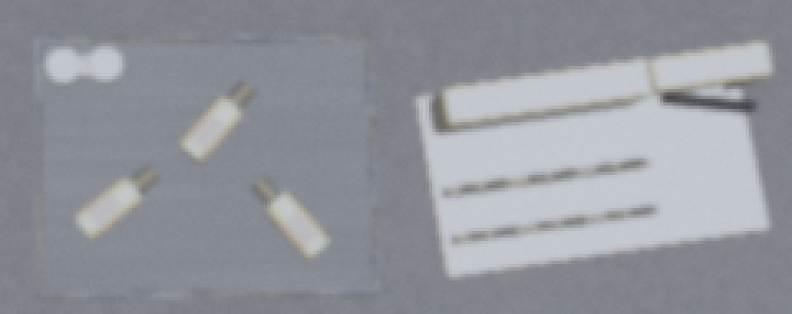

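```bash
cat > h.py <<'E'
import numpy as np, cv2
from cell import monitor,camera,get_calibration,find_in,trace
def proj(c,P):
    P=np.atleast_2d(P); R=c["pose"][:3,:3]; t=c["pose"][:3,3]
    q=(P-t)@R*[1,-1,-1]; q=q@c["mtx"].T; return q[:,:2]/q[:,2:]
def unproj(c,uv,z):
    uv=np.atleast_2d(uv).astype(float); R=c["pose"][:3,:3]; t=c["pose"][:3,3]
    r=(np.c_[uv,np.ones(len(uv))]@np.linalg.inv(c["mtx"]).T*[1,-1,-1])@R.T
    return t+r*((z-t[2])/r[:,2])[:,None]
def snap(n,f=None):
    c=get_calibration(n); im=camera(n)
    if f: cv2.imwrite(f"pics/{f}.png",im[:,:,::-1])
    return c,im
def bottles(n,c,z=.015,minc=.3,thing="bottle_1"):
    out=[]
    for d in trace(thing,n):
        v,u=np.nonzero(d["region"])
        if d["confidence"]<minc or len(v)<40: continue
        p=unproj(c,np.c_[u,v],z)[:,:2]; m=p.mean(0); w,V=np.linalg.eigh(np.cov((p-m).T)); a=V[:,1]
        s=(p-m)@a; 
        if np.mean(s**3)<0: a=-a; s=-s
        lo,hi=np.percentile(s,[1,99])
        o=m+a*((lo+hi)/2-.010)          # mid of 70 mm is 10 mm capwards of origin
        out.append((d["confidence"],o,np.arctan2(a[1],a[0]),hi-lo,m-.0066*a,d["box"]))
    return out
def pb(L):
    for k in L: print("conf %.2f org"%k[0],k[1].round(4),"yaw %.3f len %.4f"%(k[2],k[3]),"org2",k[4].round(4),[int(x) for x in k[5]])
def st():
    s=monitor.state(); R=s["ee_rot"]; print("t %.2f"%s["t"],"tcp",s["tool_pos"].round(4),"xyaw %.4f"%np.arctan2(R[1,0],R[0,0]),"op %.4f"%s["opening"],"F",np.round(s["force"],1),"q",np.round(s["qpos"],2)); return s
def go(x,y,z,yaw):
    "shifts wanted (units of 60 mm, present tool axes, tool pointing down) to TCP x,y,z; yaw of tool x axis"
    s=monitor.state(); R=s["ee_rot"]; d=R.T@(np.array([x,y,z])-s["tool_pos"])/.06
    cy=np.arctan2(R[1,0],R[0,0]); dy=(yaw-cy+np.pi)%(2*np.pi)-np.pi
    c2=R@np.array([[np.cos(-dy),-np.sin(-dy),0],[np.sin(-dy),np.cos(-dy),0],[0,0,1]])
    print("shift units",d.round(3),"tool turn %.3f (or half-turn %.3f)"%(-dy,-dy-np.sign(-dy)*np.pi),"after-turn shift",(c2.T@(np.array([x,y,z])-s["tool_pos"])/.06).round(3),"q6 %.2f"%s["qpos"][5])
E
python3 - <<'E'
from h import *
c,im=snap("top"); pb(bottles("top",c))
f=lambda p:np.array(p)/3.3+[275,210]
print("plate corners",unproj(c,[f((417,97)),f((448,276)),f((770,228))],.008).round(4).tolist())
print("bar top L front/back, handle far R back/front",unproj(c,[f((445,128)),f((443,90)),f((770,42)),f((775,74))],.07).round(4).tolist())
cw,iw=snap("wrist","w0"); s=monitor.state(); T=np.eye(4);T[:3,:3]=s["ee_rot"];T[:3,3]=s["tool_pos"]
print((np.linalg.inv(T)@cw["pose"]).round(3),cw["mtx"].round(1))
for n in ("box",):
  for d in trace(n,"top"):print(d["box"],d["confidence"])
# box rim: full-image pixels from crop top0c
g=lambda p:np.array(p)/1.75+[70,120]
print("box rim",unproj(c,[g((181,292)),g((303,291)),g((301,196)),g((181,200))],.055).round(4).tolist(),"mug,jar",unproj(c,[g((455,60)),g((552,60)),g((322,30))],.05).round(3).tolist())
E
```

```text
conf 0.72 org [ 0.5264 -0.011 ] yaw -0.733 len 0.0698 org2 [ 0.527  -0.0116] [328, 233, 23, 25]
conf 0.68 org [0.4684 0.0677] yaw -0.930 len 0.0673 org2 [0.4687 0.0673] [296, 262, 28, 18]
conf 0.65 org [ 0.453  -0.0762] yaw 0.740 len 0.0651 org2 [ 0.4531 -0.0761] [351, 265, 17, 19]
plate corners [[0.5509, -0.1728, 0.008], [0.4132, -0.1904, 0.008], [0.4462, -0.4372, 0.008]]
bar top L front/back, handle far R back/front [[0.518, -0.1808, 0.07], [0.5461, -0.1806, 0.07], [0.5785, -0.4229, 0.07], [0.5546, -0.4247, 0.07]]
[[-0.     0.958  0.286  0.073]
 [ 1.     0.     0.     0.001]
 [-0.     0.286 -0.958 -0.071]
 [ 0.     0.     0.     1.   ]] [[364.9   0.  324.1]
 [  0.  364.9 242.8]
 [  0.    0.    1. ]]
[188.2, 315.3, 83.3, 79.3] 0.88
[86.3, 328.3, 80.0, 59.0] 0.78
[156.9, 209.7, 85.2, 23.9] 0.7
[153.8, 204.4, 92.9, 84.5] 0.68
[285.0, 221.4, 106.5, 81.0] 0.6
[402.7, 219.6, 109.3, 73.8] 0.31
box rim [[0.4354, 0.3907, 0.055], [0.4344, 0.2225, 0.055], [0.5675, 0.2264, 0.055], [0.5641, 0.3947, 0.055]] mug,jar [[0.765, 0.006, 0.05], [0.763, -0.134, 0.05], [0.813, 0.199, 0.05]]
```

Run:
```python
from h import *
st(); go(.49,-.305,.30,.133)
```

```text
t 1.20 tcp [ 0.2381 -0.4958  0.3039] xyaw 0.4478 op 0.0857 F [ 0.1  1.1 -0.3] q [-1.12  0.09  0.18  1.66 -0.    1.57]
shift units [ 5.161 -1.049  0.064] tool turn 0.315 (or half-turn -2.827) after-turn shift [ 4.583 -2.595  0.064] q6 1.57
```

```bash
python3 -m pendant '[[[0,0,0,0.158,-1],[0,0,0,0.157,-1],[0.76,-0.43,0,0,-1],[0.76,-0.43,0,0,-1],[0.76,-0.43,0,0,-1]]]'; python3 -m pendant '[[[0.76,-0.43,0,0,-1],[0.76,-0.43,0,0,-1],[0.76,-0.43,0.06,0,-1],[0,0,0,0,-1]]]'
python3 - <<'E'
from h import *
st(); c,im=snap("wrist","w1"); np.savez("w1.npz",**c)
for t in ("stand","trigger","bottle_1"): print(t,[( [int(v) for v in d["box"]],round(d["confidence"],2)) for d in find_in(t,"wrist")])
E
```

```text
t: 1.82
tool_pos: [0.3645, -0.4, 0.304]
ee_rot: [[0.991, 0.132, 0.0], [0.132, -0.991, -0.0], [0.0, 0.0, -1.0]]
force: [0.4, -0.8, 0.1]
opening: 0.0855
grip_force: 0.0
t: 2.33
tool_pos: [0.491, -0.3039, 0.2994]
ee_rot: [[0.991, 0.136, -0.001], [0.136, -0.991, 0.001], [-0.001, -0.001, -1.0]]
force: [-0.1, -0.8, -1.1]
opening: 0.0856
grip_force: 0.0
t 2.33 tcp [ 0.491  -0.3039  0.2994] xyaw 0.1369 op 0.0856 F [-0.1 -0.8 -1.1] q [-0.55  0.15  0.24  1.66  0.    2.45]
stand [([178, 124, 307, 148], 0.76)]
trigger []
bottle_1 [([51, 177, 67, 69], 0.88)]
```

View pics/w1.png

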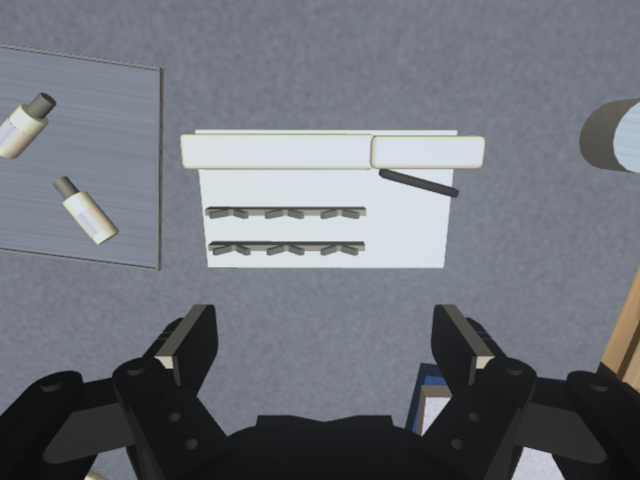

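Run:
```python
import cv2
im=cv2.imread("pics/w1.png")
cv2.imwrite("pics/w1c.png",cv2.resize(im[115:285,175:495],None,fx=2.5,fy=2.5,interpolation=cv2.INTER_CUBIC))
```

```text
(no output)
```

View pics/w1c.png

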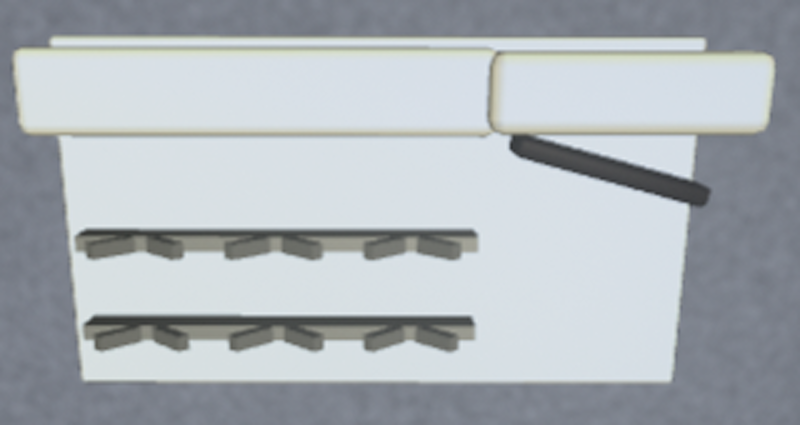

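```bash
cat >> h.py <<'E'
def stand2w(S,p):  # S=(x,y,yaw)
    p=np.atleast_2d(p); cs,sn=np.cos(S[2]),np.sin(S[2])
    return np.c_[S[0]+cs*p[:,0]-sn*p[:,1],S[1]+sn*p[:,0]+cs*p[:,1],p[:,2]]
def w2stand(S,p):
    p=np.atleast_2d(p); cs,sn=np.cos(S[2]),np.sin(S[2]); d=p[:,:2]-S[:2]
    return np.c_[cs*d[:,0]+sn*d[:,1],-sn*d[:,0]+cs*d[:,1],p[:,2]]
E
python3 - <<'E'
from h import *
from scipy.optimize import least_squares
c=dict(np.load("w1.npz")); f=lambda L:np.array(L)/2.5+[175,115]
M=np.array([[-.07,.125,.008],[-.07,-.125,.008],[.07,.125,.008],[.07,-.125,.008]])
U=f([(81,381),(673,382),(51,38),(706,38)])
r=least_squares(lambda S:(proj(c,stand2w(S,M))-U).ravel(),[.4985,-.305,.133]); S=r.x; print(S.round(4),r.fun.round(2))
w=lambda L,z:w2stand(S,unproj(c,f(L),z)).round(4).tolist()
print("valley z.023",w([(138,240),(275,240),(412,240),(145,325),(277,325),(410,325)],.023))
print("tips z.038",w([(87,243),(183,247),(225,243),(321,247),(365,247),(460,247),(96,338),(189,338),(231,338),(322,338),(366,338),(458,338)],.038))
print("bar ends",w([(76,233),(478,233),(84,320),(475,320)],.023))
print("lamp top front L,R",w([(22,132),(490,135),(14,50)],.07),"handle",w([(500,132),(770,132),(775,55)],.076))
print("trigger tip",w([(708,190)],.072))
E
```

```text
[ 0.4977 -0.3055  0.1355] [ 0.42  0.67 -0.19  0.57 -0.89 -0.6   0.68 -0.29]
valley z.023 [[-0.0054, 0.0929, 0.023], [-0.0053, 0.0398, 0.023], [-0.0053, -0.0132, 0.023], [-0.0398, 0.0926, 0.023], [-0.0398, 0.0401, 0.023], [-0.0397, -0.0129, 0.023]]
tips z.038 [[-0.0035, 0.108, 0.038], [-0.0049, 0.0725, 0.038], [-0.0034, 0.0568, 0.038], [-0.0049, 0.0212, 0.038], [-0.0048, 0.0049, 0.038], [-0.0048, -0.0304, 0.038], [-0.0405, 0.1078, 0.038], [-0.0404, 0.0722, 0.038], [-0.0404, 0.0562, 0.038], [-0.0404, 0.0213, 0.038], [-0.0403, 0.0045, 0.038], [-0.0403, -0.0307, 0.038]]
bar ends [[-0.0027, 0.1167, 0.023], [-0.0025, -0.0387, 0.023], [-0.0378, 0.1167, 0.023], [-0.0376, -0.0387, 0.023]]
lamp top front L,R [[0.0398, 0.1156, 0.07], [0.0391, -0.036, 0.07], [0.0653, 0.1153, 0.07]] handle [[0.0405, -0.0384, 0.076], [0.0406, -0.124, 0.076], [0.0641, -0.1226, 0.076]]
trigger tip [[0.0216, -0.1078, 0.072]]
```

```bash
for i in 1; do python3 -m pendant '[[[0,0,0,-0.187,-1],[0,0,0,-0.187,-1],[0,0,0,-0.187,-1],[0,0,0,-0.187,-1],[0,0,0,-0.187,-1]]]'; python3 -m pendant '[[[0,0,0,-0.187,-1],[0,0,0,-0.187,-1],[0,0,0,-0.187,-1],[0,0,0,-0.187,-1],[0,0,0,-0.187,-1]]]'; python3 -m pendant '[[[0,0,0,-0.187,-1],[0,0,0,-0.187,-1],[0,0,0,0,-1]]]'; done >/dev/null
python3 - <<'E'
from h import *
st(); go(.515,0,.26,2.408)
E
```

```text
t 4.15 tcp [ 0.488  -0.307   0.3006] xyaw 2.3737 op 0.0854 F [-0.6  0.2  0.3] q [-0.56  0.15  0.24  1.66 -0.    0.21]
shift units [3.231 3.994 0.675] tool turn -0.034 (or half-turn 3.107) after-turn shift [3.092 4.102 0.675] q6 0.21
```

```bash
python3 -m pendant '[[[0,0,0,-0.034,-1],[0.51,0.68,0.11,0,-1],[0.51,0.68,0.11,0,-1],[0.51,0.68,0.11,0,-1],[0.51,0.68,0.11,0,-1]]]'; python3 -m pendant '[[[0.51,0.68,0.11,0,-1],[0.51,0.68,0.11,0,-1],[0,0,0,0,-1]]]'
python3 - <<'E'
from h import *
st(); c,im=snap("wrist","w2"); pb(bottles("wrist",c)); s=monitor.state()
c,im=snap("top"); pb(bottles("top",c))
E
```

```text
t: 4.78
tool_pos: [0.5064, -0.1016, 0.2738]
ee_rot: [[-0.743, 0.669, 0.001], [0.669, 0.743, -0.0], [-0.0, 0.0, -1.0]]
force: [-0.4, -0.4, -0.3]
opening: 0.0855
grip_force: 0.0
t: 5.15
tool_pos: [0.5153, 0.0013, 0.2602]
ee_rot: [[-0.746, 0.666, -0.001], [0.666, 0.746, 0.0], [0.001, -0.0, -1.0]]
force: [0.6, -0.2, 0.2]
opening: 0.0855
grip_force: 0.0
t 5.15 tcp [0.5153 0.0013 0.2602] xyaw 2.4129 op 0.0855 F [ 0.6 -0.2  0.2] q [ 0.   -0.01 -0.01  1.57  0.    0.73]
conf 0.74 org [ 0.4513 -0.0772] yaw 0.720 len 0.0717 org2 [ 0.4513 -0.0772] [177, 206, 87, 37]
conf 0.64 org [0.4669 0.0676] yaw -0.904 len 0.0691 org2 [0.4665 0.0681] [322, 91, 42, 90]
conf 0.57 org [ 0.5266 -0.012 ] yaw -0.733 len 0.0713 org2 [ 0.526  -0.0115] [311, 208, 25, 77]
conf 0.67 org [0.4627 0.0748] yaw -0.825 len 0.0504 org2 [0.4639 0.0735] [299, 265, 17, 17]
conf 0.51 org [ 0.5001 -0.3006] yaw -1.378 len 0.2636 org2 [ 0.4995 -0.2976] [402, 219, 110, 75]
```

View pics/w2.png

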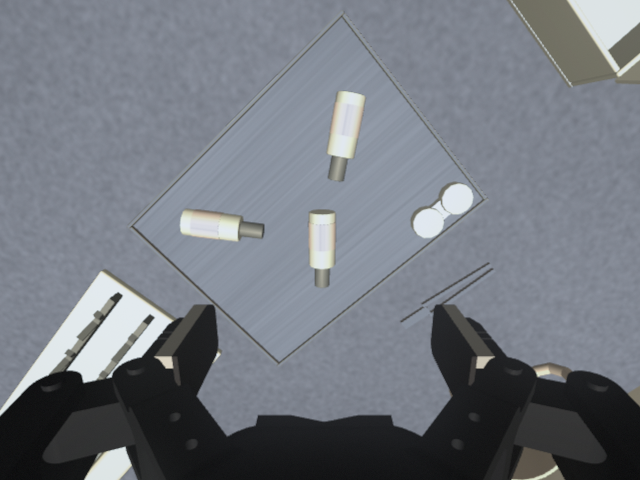

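Run:
```python
from h import *
go(.5265,-.0118,.080,2.408)
```

```text
shift units [-2.430e-01  2.000e-03  3.015e+00] tool turn 0.001 (or half-turn -3.140) after-turn shift [-2.430e-01  2.000e-03  3.015e+00] q6 0.73
```

```bash
python3 -m pendant '[[[-0.24,0,0.6,0,-0.6],[0,0,0.9,0,-0.6],[0,0,0.8,0,-0.6],[0,0,0.4,0,-0.6],[0,0,0.31,0,-0.6]]]' | tail -3; python3 -c "from h import *;st()"; python3 -m pendant '[[[0,0,0,0,0.9],[0,0,0,0,0.9],[0,0,0,0,0.9],[0,0,0,0,0.9],[0,0,0,0,0.9]]]'; python3 -c "from h import *;st()"
```

```text
force: [-0.2, -0.1, -0.3]
opening: 0.0687
grip_force: 0.0
t 5.97 tcp [ 0.526  -0.0121  0.0791] xyaw 2.4085 op 0.0687 F [-0.2 -0.1 -0.3] q [-0.02  0.06 -0.29  1.22 -0.    0.71]
t: 6.6
tool_pos: [0.5271, -0.011, 0.0817]
ee_rot: [[-0.745, 0.667, 0.003], [0.667, 0.745, -0.0], [-0.002, 0.002, -1.0]]
force: [-0.7, -0.6, 6.2]
opening: 0.0216
grip_force: 59.1
t 6.60 tcp [ 0.5271 -0.011   0.0817] xyaw 2.4108 op 0.0216 F [-0.7 -0.6  6.2] q [-0.02  0.06 -0.28  1.22 -0.    0.71]
```

```bash
python3 -m pendant '[[[0,0,-0.3,0,0.9],[0,0,-0.5,0,0.9],[0,0,-0.6,0,0.9],[0,0,-0.6,0,0.9],[0,0,0,0,0.9]]]'
python3 - <<'E'
from h import *
s=st(); c,im=snap("wrist","w3"); np.savez("w3.npz",**c)
cv2.imwrite("pics/w3c.png",cv2.resize(im[170:480,160:480,::-1],None,fx=1.8,fy=1.8))
E
```

```text
t: 7.22
tool_pos: [0.5274, -0.0108, 0.2044]
ee_rot: [[-0.745, 0.667, 0.006], [0.667, 0.745, -0.0], [-0.005, 0.004, -1.0]]
force: [1.2, 0.2, -0.3]
opening: 0.0217
grip_force: 59.0
t 7.22 tcp [ 0.5274 -0.0108  0.2044] xyaw 2.4109 op 0.0217 F [ 1.2  0.2 -0.3] q [-0.02  0.01 -0.09  1.46  0.    0.71]
```

View pics/w3c.png

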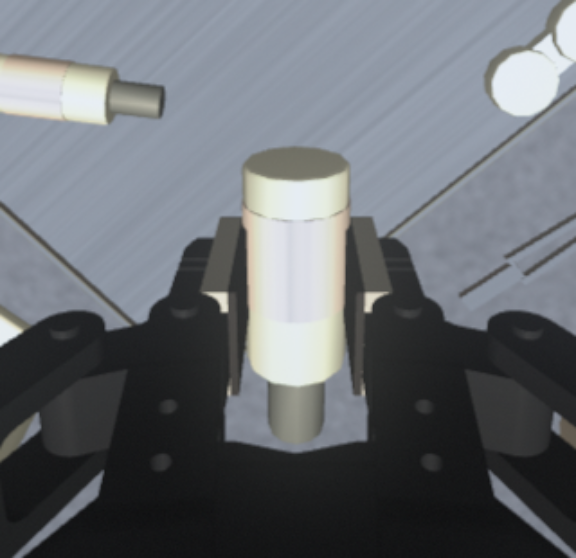

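Run:
```python
from h import *
s=monitor.state(); c=dict(np.load("w3.npz"))
for zz in (.060,.064,.067):
    p=unproj(c,[(325,261.5)],s["tool_pos"][2]-zz)[0]; d=s["ee_rot"].T@(p-s["tool_pos"]); print(zz,d.round(4))
S=(.4977,-.3055,.1355); G=stand2w(S,[[-.02,.092,.04],[-.02,.04,.04],[-.02,-.012,.04]]); print(G.round(4))
go(G[0][0],G[0][1],.20,S[2]+np.pi)
```

```text
0.06 [0.0243 0.0005 0.0599]
0.064 [0.0229 0.0005 0.0639]
0.067 [0.0218 0.0005 0.0669]
[[ 0.4655 -0.217   0.04  ]
 [ 0.4725 -0.2686  0.04  ]
 [ 0.4795 -0.3201  0.04  ]]
shift units [-1.532 -3.242  0.034] tool turn -0.866 (or half-turn 2.275) after-turn shift [ 1.478 -3.267  0.034] q6 0.71
```

```bash
python3 -m pendant '[[[0,0,0,-0.173,0.9],[0,0,0,-0.173,0.9],[0,0,0,-0.173,0.9],[0,0,0,-0.173,0.9],[0,0,0,-0.174,0.9]]]' >/dev/null; python3 -m pendant '[[[0.3,-0.65,0,0,0.9],[0.3,-0.65,0,0,0.9],[0.3,-0.65,0,0,0.9],[0.3,-0.65,0,0,0.9],[0.28,-0.65,0,0,0.9]]]' >/dev/null;  python3 -m pendant '[[[0,0,0,0,0.9],[0,0,0,0,0.9]]]' >/dev/null
python3 - <<'E'
from h import *
st();S=(.4977,-.3055,.1355); G=stand2w(S,[[-.021,.092,.04]]); go(G[0][0],G[0][1],.125,S[2]+np.pi)
E
```

```text
t 8.78 tcp [ 0.4643 -0.2158  0.1995] xyaw -3.0069 op 0.0213 F [ 1.  -0.1 -0.1] q [-0.44 -0.02 -0.13  1.46  0.   -0.57]
shift units [-1.000e-03 -2.500e-02  1.242e+00] tool turn -0.001 (or half-turn 3.141) after-turn shift [-1.000e-03 -2.500e-02  1.242e+00] q6 -0.57
```

```bash
python3 -m pendant '[[[0,-0.02,0.5,0,0.9],[0,0,0.5,0,0.9],[0,0,0.24,0,0.9],[0,0,0,0,0.9]]]' | grep -E "pos|force"; python3 -m pendant '[[[0,0,0.1,0,0.9],[0,0,0.1,0,0.9],[0,0,0.05,0,0.9],[0,0,0,0,0.9]]]'| grep -E "pos|force"
python3 - <<'E'
from h import *
s=st(); c,im=snap("wrist","w4")
cv2.imwrite("pics/w4c.png",cv2.resize(im[130:480,120:520,::-1],None,fx=1.6,fy=1.6))
E
```

```text
tool_pos: [0.4645, -0.2164, 0.125]
force: [-0.4, -0.6, 1.1]
grip_force: 58.8
tool_pos: [0.4646, -0.2173, 0.1106]
force: [0.4, 0.9, 0.6]
grip_force: 58.8
t 9.78 tcp [ 0.4646 -0.2173  0.1106] xyaw -3.0065 op 0.0219 F [0.4 0.9 0.6] q [-0.44  0.01 -0.28  1.28  0.   -0.57]
```

View pics/w4c.png

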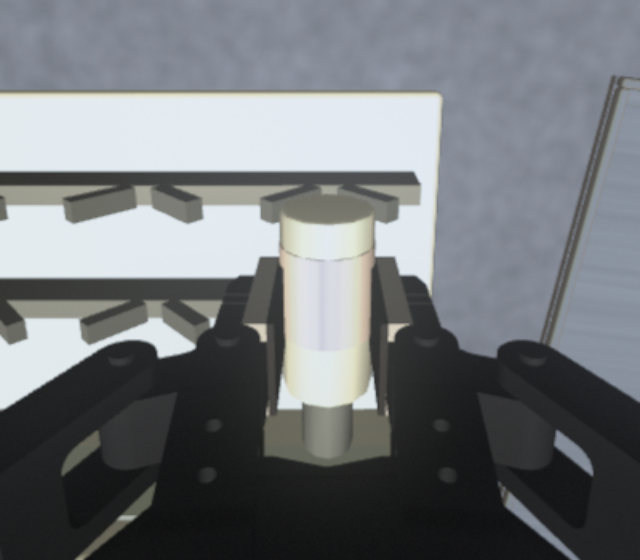

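```bash
for r in 1; do python3 -m pendant '[[[0,0,0.04,0,0.9],[0,0,0,0,0.9]]]' | grep -E "pos|force:"; python3 -m pendant '[[[0,0,0.03,0,0.9],[0,0,0,0,0.9]]]' | grep -E "pos|force:"; python3 -m pendant '[[[0,0,0.03,0,0.9],[0,0,0,0,0.9]]]' | grep -E "pos|force:"; done
```

```text
tool_pos: [0.4646, -0.2172, 0.1082]
force: [0.2, 0.0, 1.0]
grip_force: 58.8
tool_pos: [0.4648, -0.2171, 0.107]
force: [-0.7, 1.8, 4.2]
grip_force: 59.3
tool_pos: [0.4648, -0.2171, 0.1067]
force: [-6.4, 4.7, 18.6]
grip_force: 60.8
```

```bash
python3 -m pendant '[[[0,0,-0.02,0,0.9],[0,0,0,0,0.9],[0,0,0,0,0.9]]]' | grep -E "pos|force:";python3 -m pendant '[[[0,0,0,0,0.06],[0,0,0,0,0.06],[0,0,0,0,0.06],[0,0,0,0,0.06]]]' | grep -E "pos|force:|open"; python3 -m pendant '[[[0,0,-0.3,0,0.06],[0,0,-0.6,0,0.06],[0,0,-0.6,0,0.06],[0,0,-0.7,0,-0.6],[0,0,-0.3,0,-0.6]]]' | grep -E "pos|force:|open"
python3 - <<'E'
from h import *
st();c,im=snap("wrist","w5"); pb(bottles("wrist",c,.04)); 
c,im=snap("top","top5"); pb(bottles("top",c,.015)); go(.46,.02,.26,2.3)
E
```

```text
tool_pos: [0.4648, -0.2171, 0.1068]
force: [-3.2, 2.9, 7.4]
grip_force: 59.8
tool_pos: [0.4646, -0.2173, 0.1057]
force: [0.4, -0.7, 0.4]
opening: 0.04
grip_force: 0.0
tool_pos: [0.4652, -0.2175, 0.2595]
force: [0.5, -0.5, -0.5]
opening: 0.0687
grip_force: 0.0
t 12.07 tcp [ 0.4652 -0.2175  0.2595] xyaw -3.0064 op 0.0687 F [ 0.5 -0.5 -0.5] q [-0.44 -0.02 -0.02  1.57  0.   -0.57]
conf 0.86 org [ 0.4466 -0.0884] yaw 0.720 len 0.0683 org2 [ 0.4464 -0.0886] [458, 197, 56, 78]
conf 0.82 org [0.4654 0.0368] yaw -0.850 len 0.0491 org2 [0.4664 0.0357] [581, 242, 58, 52]
conf 0.79 org [ 0.4645 -0.2169] yaw 0.127 len 0.0712 org2 [ 0.4639 -0.217 ] [312, 192, 30, 84]
conf 0.65 org [ 0.4534 -0.0755] yaw 0.735 len 0.0688 org2 [ 0.4538 -0.0752] [348, 265, 22, 23]
conf 0.54 org [ 0.4665 -0.2227] yaw 0.145 len 0.0659 org2 [ 0.4507 -0.225 ] [417, 252, 12, 29]
conf 0.47 org [0.4674 0.0677] yaw -0.878 len 0.0688 org2 [0.4676 0.0675] [298, 261, 23, 22]
conf 0.30 org [0.6057 0.3305] yaw 1.540 len 0.2021 org2 [0.6057 0.3312] [160, 206, 81, 28]
shift units [-0.457  3.928 -0.08 ] tool turn 0.977 (or half-turn -2.165) after-turn shift [ 2.999  2.577 -0.08 ] q6 -0.57
```

```bash
python3 -m pendant '[[[0,0,0,-0.148,-0.6],[0,0,0,-0.148,-0.6],[0,0,0,-0.148,-0.6],[0,0,0,-0.147,-0.6]]]' >/dev/null
python3 - <<'E'
from h import *
st(); go(.452,-.0765,.2,3.867)
E
```

```text
t 12.78 tcp [ 0.4642 -0.2171  0.2539] xyaw -2.4105 op 0.0684 F [-0.9  0.2 -0.6] q [-0.44 -0.01 -0.02  1.56 -0.   -1.17]
shift units [-1.413  1.877  0.901] tool turn 0.006 (or half-turn -3.136) after-turn shift [-1.403  1.885  0.901] q6 -1.17
```

```bash
python3 -m pendant '[[[-0.47,0.63,0.2,0,-0.6],[-0.47,0.63,0.3,0,-0.6],[-0.47,0.62,0.4,0,-0.6],[0,0,0,0,-0.6]]]' >/dev/null
python3 - <<'E'
from h import *
st(); c,im=snap("wrist","w6"); L=bottles("wrist",c); pb(L); b=min(L,key=lambda k:np.hypot(*(k[1]-[.452,-.0765]))); go(*b[1],.082,b[2]+np.pi)
E
```

```text
t 13.28 tcp [ 0.4514 -0.0743  0.1985] xyaw -2.4118 op 0.0682 F [-0.4 -0.3  0.2] q [-0.16 -0.14 -0.25  1.47  0.   -0.89]
conf 0.91 org [ 0.4734 -0.2283] yaw 0.123 len 0.0787 org2 [ 0.472  -0.2285] [85, 65, 79, 117]
conf 0.81 org [0.4897 0.035 ] yaw 1.763 len 0.0334 org2 [0.4893 0.0368] [384, 351, 40, 28]
conf 0.57 org [ 0.4522 -0.0762] yaw 0.716 len 0.0714 org2 [ 0.4516 -0.0768] [302, 202, 37, 100]
shift units [-0.     0.005  1.98 ] tool turn 0.012 (or half-turn -3.130) after-turn shift [-0.     0.005  1.98 ] q6 -0.89
```

```bash
python3 -m pendant '[[[0,0,0.6,0.01,-0.6],[0,0,0.7,0,-0.6],[0,0,0.4,0,-0.6],[0,0,0.28,0,-0.6],[0,0,0,0,-0.6]]]' | grep pos; python3 -m pendant '[[[0,0,0,0,0.9],[0,0,0,0,0.9],[0,0,0,0,0.9],[0,0,0,0,0.9],[0,0,0,0,0.9]]]' | grep -E "pos|force|open"; python3 -m pendant '[[[0,0,-0.3,0,0.9],[0,0,-0.5,0,0.9],[0,0,-0.6,0,0.9],[0,0,-0.6,0,0.9],[0,0,0,0,0.9]]]'| grep -E "pos|force|open"
python3 - <<'E'
from h import *
S=(.4977,-.3055,.1355); G=stand2w(S,[[-.0205,.04,.04]]); go(G[0][0],G[0][1],.2,S[2]+np.pi)
E
```

```text
tool_pos: [0.4527, -0.0773, 0.0824]
tool_pos: [0.4536, -0.0769, 0.0843]
force: [-0.3, 0.6, 5.5]
opening: 0.0215
grip_force: 58.8
tool_pos: [0.4542, -0.0769, 0.2071]
force: [0.1, 0.0, -0.8]
opening: 0.0215
grip_force: 59.0
shift units [ 1.875 -2.605  0.122] tool turn 0.581 (or half-turn -2.561) after-turn shift [ 0.138 -3.207  0.122] q6 -0.88
```

```bash
python3 -m pendant '[[[0,0,0,0.146,0.9],[0,0,0,0.145,0.9],[0,0,0,0.145,0.9],[0,0,0,0.145,0.9],[0,0,0,0,0.9]]]' >/dev/null;  python3 -m pendant '[[[0.03,-0.64,0,0,0.9],[0.03,-0.64,0,0,0.9],[0.03,-0.64,0.03,0,0.9],[0.03,-0.64,0.03,0,0.9],[0.02,-0.64,0.03,0,0.9]]]' >/dev/null; python3 -m pendant '[[[0,0,0,0,0.9],[0,0,0,0,0.9]]]' >/dev/null;python3 - <<'E'
from h import *
st();S=(.4977,-.3055,.1355); G=stand2w(S,[[-.0205,.04,.04]]); go(G[0][0],G[0][1],.112,S[2]+np.pi)
E
```

```text
t 16.75 tcp [ 0.4704 -0.2679  0.1974] xyaw -3.0047 op 0.0214 F [ 0.5 -0.2 -0.5] q [-0.52  0.05 -0.07  1.45  0.   -0.65]
shift units [-0.026 -0.018  1.424] tool turn 0.001 (or half-turn -3.140) after-turn shift [-0.026 -0.018  1.424] q6 -0.65
```

```bash
python3 -m pendant '[[[-0.03,-0.02,0.5,0,0.9],[0,0,0.5,0,0.9],[0,0,0.24,0,0.9],[0,0,0.1,0,0.9],[0,0,0,0,0.9]]]' | grep -E "pos|force:"; python3 -m pendant '[[[0,0,0.04,0,0.9],[0,0,0,0,0.9]]]' | grep -E "pos|force:"; python3 -m pendant '[[[0,0,0.03,0,0.9],[0,0,0,0,0.9]]]' | grep -E "pos|force:"; python3 -c "from h import *; st()"
```

```text
tool_pos: [0.4728, -0.2689, 0.1179]
force: [-0.6, -0.2, -0.3]
grip_force: 59.0
tool_pos: [0.4727, -0.2692, 0.1154]
force: [0.4, -0.4, 0.3]
grip_force: 59.0
tool_pos: [0.4725, -0.2691, 0.113]
force: [-0.4, 0.4, 0.2]
grip_force: 59.0
t 17.88 tcp [ 0.4725 -0.2691  0.113 ] xyaw -3.0064 op 0.0217 F [-0.4  0.4  0.2] q [-0.52  0.08 -0.2   1.29 -0.   -0.65]
```

```bash
python3 -m pendant '[[[0,0,0.03,0,0.9],[0,0,0,0,0.9]]]' | grep -E "pos|force:"; python3 -m pendant '[[[0,0,0.03,0,0.9],[0,0,0,0,0.9]]]' | grep -E "pos|force:"; python3 -m pendant '[[[0,0,0.02,0,0.9],[0,0,0,0,0.9]]]' | grep -E "pos|force:"
```

```text
tool_pos: [0.4725, -0.269, 0.1111]
force: [0.2, 0.1, -0.9]
grip_force: 59.0
tool_pos: [0.4726, -0.269, 0.11]
force: [-1.5, 2.3, 4.6]
grip_force: 59.4
tool_pos: [0.4727, -0.269, 0.1098]
force: [-4.9, 4.3, 13.3]
grip_force: 60.3
```

```bash
python3 -m pendant '[[[0,0,0,0,0.9],[0,0,-0.01,0,0.9]]]' | grep -E "pos|force:";python3 -m pendant '[[[0,0,0,0,0.06],[0,0,0,0,0.06],[0,0,0,0,0.06],[0,0,0,0,0.06]]]' | grep -E "pos|force:|open"; python3 -m pendant '[[[0,0,-0.3,0,0.06],[0,0,-0.6,0,0.06],[0,0,-0.6,0,0.06],[0,0,-0.5,0,-0.6],[0,0,0,0,-0.6]]]' >/dev/null; python3 -m pendant '[[[0,0,0,0.173,-0.6],[0,0,0,0.173,-0.6],[0,0,0,0.173,-0.6],[0,0,0,0.173,-0.6],[0,0,0,0.173,-0.6]]]' >/dev/null; python3 -m pendant '[[[0,0,0,0.17,-0.6],[0,0,0,0,-0.6]]]' >/dev/null
python3 - <<'E'
from h import *
st()
c,im=snap("top","top7"); pb(bottles("top",c,.015)); go(.467,.0675,.2,2.24)
E
```

```text
tool_pos: [0.4726, -0.269, 0.1099]
force: [-2.2, 1.2, 6.9]
grip_force: 59.5
tool_pos: [0.4725, -0.2691, 0.1087]
force: [-0.3, 1.4, -0.3]
opening: 0.0399
grip_force: 0.0
t 20.88 tcp [ 0.4724 -0.269   0.2286] xyaw 2.2430 op 0.0684 F [ 0.3  1.3 -0.3] q [-0.52  0.06 -0.    1.51 -0.    0.38]
conf 0.70 org [0.4675 0.0696] yaw -0.923 len 0.0635 org2 [0.4672 0.07  ] [298, 260, 26, 21]
conf 0.66 org [ 0.4762 -0.2742] yaw 0.129 len 0.0702 org2 [ 0.4768 -0.2741] [437, 247, 8, 33]
conf 0.61 org [ 0.4663 -0.2227] yaw 0.162 len 0.0698 org2 [ 0.4659 -0.2228] [416, 251, 16, 30]
shift units [4.436 3.434 0.48 ] tool turn 0.006 (or half-turn -3.136) after-turn shift [4.455 3.408 0.48 ] q6 0.38
```

```bash
python3 -m pendant '[[[0.63,0.49,0,0,-0.6],[0.63,0.49,0,0,-0.6],[0.63,0.49,0,0,-0.6],[0.63,0.49,0,0,-0.6],[0.63,0.49,0,0,-0.6]]]' >/dev/null; python3 -m pendant '[[[0.63,0.49,0.2,0,-0.6],[0.63,0.49,0.28,0,-0.6],[0,0,0,0,-0.6]]]' >/dev/null;  python3 - <<'E'
from h import *
st(); c,im=snap("wrist","w8"); L=bottles("wrist",c); pb(L); b=min(L,key=lambda k:np.hypot(*(k[1]-[.467,.0675]))); go(*b[1],.080,b[2]+np.pi)
E
```

```text
t 21.98 tcp [0.4684 0.0685 0.1988] xyaw 2.2490 op 0.0682 F [-0.3 -0.6 -0. ] q [ 0.15 -0.11 -0.22  1.46  0.    1.04]
conf 0.74 org [0.4676 0.0667] yaw -0.906 len 0.0716 org2 [0.4672 0.0673] [304, 201, 40, 99]
shift units [ 0.02  -0.014  2.002] tool turn 0.009 (or half-turn -3.132) after-turn shift [ 0.02  -0.014  2.002] q6 1.04
```

```bash
python3 -m pendant '[[[0.02,-0.02,0.6,0.01,-0.6],[0,0,0.7,0,-0.6],[0,0,0.4,0,-0.6],[0,0,0.28,0,-0.6],[0,0,0,0,-0.6]]]' | grep pos; python3 -m pendant '[[[0,0,0,0,0.9],[0,0,0,0,0.9],[0,0,0,0,0.9],[0,0,0,0,0.9],[0,0,0,0,0.9]]]' | grep -E "pos|force|open"; python3 -m pendant '[[[0,0,-0.3,0,0.9],[0,0,-0.5,0,0.9],[0,0,-0.6,0,0.9],[0,0,-0.6,0,0.9],[0,0,0,0,0.9]]]'| grep -E "pos|force|open"
python3 - <<'E'
from h import *
S=(.4977,-.3055,.1355); G=stand2w(S,[[-.0205,-.012,.04]]); go(G[0][0],G[0][1],.2,S[2]+np.pi)
E
```

```text
tool_pos: [0.4673, 0.0656, 0.0808]
tool_pos: [0.4681, 0.0664, 0.0825]
force: [-1.0, -1.4, 5.3]
opening: 0.0217
grip_force: 58.7
tool_pos: [0.4687, 0.0665, 0.2054]
force: [-0.2, 0.5, -0.5]
opening: 0.0218
grip_force: 58.9
shift units [-5.192 -3.822  0.085] tool turn -1.045 (or half-turn 2.096) after-turn shift [ 0.7   -6.409  0.085] q6 1.05
```

```bash
python3 -m pendant '[[[0,0,0,-0.174,0.9],[0,0,0,-0.174,0.9],[0,0,0,-0.174,0.9],[0,0,0,-0.174,0.9],[0,0,0,-0.174,0.9]]]' >/dev/null; python3 -m pendant '[[[0,0,0,-0.174,0.9],[0.08,-0.71,0,0,0.9],[0.08,-0.71,0,0,0.9],[0.08,-0.71,0,0,0.9],[0.08,-0.71,0,0,0.9]]]' >/dev/null; python3 -m pendant '[[[0.08,-0.71,0,0,0.9],[0.08,-0.71,0,0,0.9],[0.08,-0.71,0,0,0.9],[0.07,-0.71,0,0,0.9],[0.07,-0.71,0,0,0.9]]]' >/dev/null; python3 -m pendant '[[[0,0,0,0,0.9],[0,0,0,0,0.9]]]' >/dev/null;python3 - <<'E'
from h import *
st();S=(.4977,-.3055,.1355); G=stand2w(S,[[-.0205,-.012,.04]]); go(G[0][0],G[0][1],.113,S[2]+np.pi)
E
```

```text
t 26.07 tcp [ 0.4769 -0.3189  0.201 ] xyaw -3.0078 op 0.0217 F [-0.2  0.5  0.1] q [-0.59  0.13  0.02  1.47  0.   -0.72]
shift units [-0.032 -0.026  1.466] tool turn -0.002 (or half-turn 3.140) after-turn shift [-0.032 -0.026  1.466] q6 -0.72
```

```bash
python3 -m pendant '[[[-0.03,-0.03,0.5,0,0.9],[0,0,0.5,0,0.9],[0,0,0.24,0,0.9],[0,0,0.2,0,0.9],[0,0,0,0,0.9]]]' | grep -E "pos|force:"
python3 - <<'E'
from h import *
c,im=snap("wrist","w9"); pb(bottles("wrist",c,.04))
E
python3 -m pendant '[[[0,0,0.05,0,0.9],[0,0,0,0,0.9]]]' | grep -E "pos|force:"; python3 -m pendant '[[[0,0,0.03,0,0.9],[0,0,0,0,0.9]]]' | grep -E "pos|force:"
```

```text
tool_pos: [0.4792, -0.3204, 0.1147]
force: [-0.1, -0.2, -0.1]
grip_force: 58.9
conf 0.80 org [ 0.4592 -0.2701] yaw 0.139 len 0.0476 org2 [ 0.4614 -0.2698] [412, 245, 67, 109]
conf 0.79 org [ 0.483  -0.3203] yaw 0.140 len 0.0796 org2 [ 0.4807 -0.3207] [293, 247, 66, 166]
conf 0.66 org [ 0.4649 -0.2161] yaw 0.176 len 0.0739 org2 [ 0.4633 -0.2164] [525, 246, 83, 155]
tool_pos: [0.4793, -0.3209, 0.1121]
force: [-0.4, -0.7, 0.1]
grip_force: 58.9
tool_pos: [0.4792, -0.3208, 0.11]
force: [0.4, 0.3, -0.2]
grip_force: 58.9
```

```bash
python3 -m pendant '[[[0,0,0.025,0,0.9],[0,0,0,0,0.9]]]' | grep -E "pos|force:"; python3 -m pendant '[[[0,0,0.02,0,0.9],[0,0,0,0,0.9]]]' | grep -E "pos|force:"; python3 -c "from h import *;st()"
```

```text
tool_pos: [0.4792, -0.3208, 0.1086]
force: [-0.9, -0.2, 0.7]
grip_force: 58.9
tool_pos: [0.4793, -0.3207, 0.1083]
force: [-2.6, 2.6, 7.4]
grip_force: 59.7
t 27.80 tcp [ 0.4793 -0.3207  0.1083] xyaw -3.0073 op 0.0219 F [-2.6  2.6  7.4] q [-0.59  0.16 -0.12  1.29  0.   -0.72]
```

```bash
python3 -m pendant '[[[0,0,0.01,0,0.9],[0,0,0,0,0.9],[0,0,0,0,0.9],[0,0,-0.01,0,0.9]]]' | grep -E "pos|force:";python3 -m pendant '[[[0,0,0,0,0.06],[0,0,0,0,0.06],[0,0,0,0,0.06],[0,0,0,0,0.06]]]' | grep -E "pos|force:|open"; python3 -m pendant '[[[0,0,-0.3,0,0.06],[0,0,-0.6,0,0.06],[0,0,-0.6,0,0.06],[0,0,-0.7,0,0],[0,0,0,0,0]]]' >/dev/null
python3 - <<'E'
from h import *
st();c,im=snap("wrist","w10"); pb(bottles("wrist",c,.04)); S=(.4977,-.3055,.1355); G=stand2w(S,[[.0485,-.088,.062]])[0]; print("squeeze",G.round(4)); go(*G[:2],.2,S[2]+np.pi/2)
E
```

```text
tool_pos: [0.4793, -0.3207, 0.1084]
force: [-1.4, 2.3, 5.3]
grip_force: 59.4
tool_pos: [0.4792, -0.3208, 0.1072]
force: [-0.7, -0.1, 0.2]
opening: 0.0401
grip_force: 0.0
t 29.43 tcp [ 0.4801 -0.3214  0.2445] xyaw -3.0074 op 0.0431 F [-0.6  0.5 -0.5] q [-0.59  0.13  0.11  1.54 -0.   -0.72]
conf 0.97 org [ 0.4648 -0.2167] yaw 0.148 len 0.0712 org2 [ 0.4635 -0.2169] [443, 196, 39, 88]
conf 0.70 org [ 0.4781 -0.3201] yaw 0.141 len 0.0712 org2 [ 0.4769 -0.3203] [308, 196, 40, 91]
conf 0.61 org [ 0.4727 -0.2684] yaw 0.138 len 0.0713 org2 [ 0.4719 -0.2685] [376, 196, 36, 93]
squeeze [ 0.5576 -0.3861  0.062 ]
shift units [-1.147 -1.252  0.675] tool turn 1.570 (or half-turn -1.572) after-turn shift [-1.253  1.145  0.675] q6 -0.72
```

View pics/w10.png

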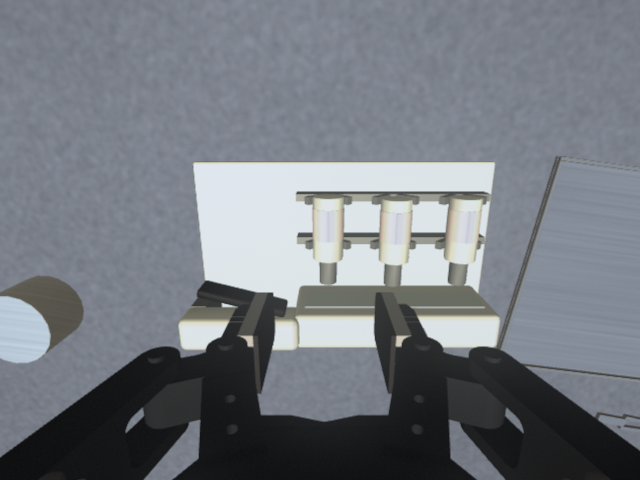

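```bash
python3 -m pendant '[[[0,0,0,0.175,-1],[0,0,0,0.175,-1],[0,0,0,0.175,-1],[0,0,0,0.175,-1],[0,0,0,0.175,-1]]]' >/dev/null; python3 -m pendant '[[[0,0,0,0.175,-1],[0,0,0,0.175,-1],[0,0,0,0.175,-1],[0,0,0,0.17,-1],[-0.62,0.57,0,0,-1]]]' >/dev/null; python3 -m pendant '[[[-0.62,0.57,0,0,-1],[0,0,0,0,-1],[0,0,0,0,-1]]]' >/dev/null
python3 - <<'E'
from h import *
st(); S=(.4977,-.3055,.1355); G=stand2w(S,[[.0485,-.088,.062]])[0]; go(*G[:2],.117,S[2]+np.pi/2)
c,im=snap("wrist","w11")
E
```

```text
t 31.15 tcp [ 0.5566 -0.385   0.238 ] xyaw 1.7057 op 0.0858 F [-0.7  0.3 -0.3] q [-0.61  0.39  0.41  1.59  0.    0.83]
shift units [-0.025  0.019  2.017] tool turn -0.001 (or half-turn 3.141) after-turn shift [-0.025  0.019  2.017] q6 0.83
```

View pics/w11.png

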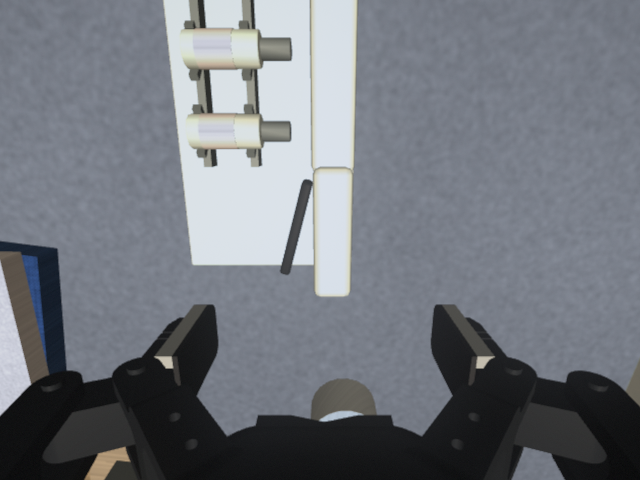

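Run:
```python
from h import *
s=monitor.state(); T=np.eye(4);T[:3,:3]=s["ee_rot"];T[:3,3]=s["tool_pos"]; c=get_calibration("wrist"); K=np.linalg.inv(T)@c["pose"]
def cam(p,yaw):
    T=np.eye(4);T[:3,:3]=[[np.cos(yaw),np.sin(yaw),0],[np.sin(yaw),-np.cos(yaw),0],[0,0,-1]];T[:3,3]=p; return dict(mtx=c["mtx"],pose=T@K)
c10=cam([.4801,-.3214,.2445],-3.0074); c1=dict(np.load("w1.npz"))
for z in (0,.04,.08,.12): print(z,"w10 disc",unproj(c10,[(18,330)],z).round(3)[0][:2],"w1 disc",unproj(c1,[(640,145)],z).round(3)[0][:2],"w11 disc",unproj(c,[(346,425)],z).round(3)[0][:2],"w10 base",unproj(c10,[(55,295)],z).round(3)[0][:2])
ct,it=snap("top","top11"); cv2.imwrite("pics/top11c.png",cv2.resize(it[200:330,390:560,::-1],None,fx=3.5,fy=3.5,interpolation=3))
print(proj(ct,[[.5576,-.3861,.062]]).round(0))
```

```text
0 w10 disc [ 0.629 -0.602] w1 disc [ 0.595 -0.603] w11 disc [ 0.608 -0.598] w10 base [ 0.587 -0.563]
0.04 w10 disc [ 0.601 -0.567] w1 disc [ 0.591 -0.569] w11 disc [ 0.6   -0.561] w10 base [ 0.564 -0.534]
0.08 w10 disc [ 0.573 -0.533] w1 disc [ 0.588 -0.536] w11 disc [ 0.592 -0.524] w10 base [ 0.542 -0.504]
0.12 w10 disc [ 0.546 -0.499] w1 disc [ 0.585 -0.503] w11 disc [ 0.584 -0.488] w10 base [ 0.519 -0.475]
[[493. 232.]]
```

Run:
```python
from h import *
c=get_calibration("wrist"); S=(.4977,-.3055,.1355)
im=cv2.imread("pics/w11.png").astype(int)
print(im[230,300:365].sum(1))
for z,us in ((.076,(315,351.5)),): print(w2stand(S,unproj(c,[(u,230) for u in us],z)).round(4), w2stand(S,unproj(c,[(324,230)],z)).round(4))
```

```text
[385 610 679 676 678 678 676 676 678 676 676 676 646 521 487 584 618 637
 653 665 674 677 677 676 677 675 677 677 677 677 676 676 676 677 677 677
 676 677 676 677 677 674 675 674 674 670 663 653 642 631 568 429 377 396
 391 385 384 386 390 399 403 410 410 411 408]
[[ 0.0414 -0.0756  0.076 ]
 [ 0.0656 -0.0756  0.076 ]] [[ 0.0473 -0.0756  0.076 ]]
```

```bash
python3 -m pendant '[[[-0.03,0.03,0.6,0,-1],[0,0,0.6,0,-1],[0,0,0.5,0,-1],[0,0,0.32,0,-1],[0,0,0,0,-1]]]' | grep -E "pos|force:|open"; python3 -m pendant '[[[0,0,0,0,-0.3],[0,0,0,0,-0.1],[0,0,0,0,0],[0,0,0,0,0.1],[0,0,0,0,0.1]]]'  | grep -E "pos|force:|open"; python3 -c "
from h import *
st(); S=(.4977,-.3055,.1355); G=stand2w(S,[[.049,-.088,.062]])[0]; go(*G[:2],.117,S[2]+np.pi/2)"
```

```text
tool_pos: [0.5583, -0.3863, 0.1177]
force: [-0.1, -0.1, 1.3]
opening: 0.0854
grip_force: 0.0
tool_pos: [0.5589, -0.3871, 0.1184]
force: [-4.4, -0.6, 2.7]
opening: 0.0385
grip_force: 2.3
t 32.50 tcp [ 0.5589 -0.3871  0.1184] xyaw 1.7055 op 0.0385 F [-4.4 -0.6  2.7] q [-0.61  0.4   0.2   1.36 -0.    0.83]
shift units [ 0.018 -0.01   0.023] tool turn -0.001 (or half-turn 3.141) after-turn shift [ 0.018 -0.01   0.023] q6 0.83
```

```bash
python3 -m pendant '[[[0,0,0,0,0.17],[0,0,0,0,0.2],[0,0,0,0,0.23],[0,0,0,0,0.23]]]'  | grep -E "pos|force:|open"; python3 -m pendant '[[[0,0,0,0,0.26],[0,0,0,0,0.28],[0,0,0,0,0.28]]]'  | grep -E "pos|force:|open"
```

```text
tool_pos: [0.5586, -0.387, 0.1182]
force: [-6.1, -1.2, 4.2]
opening: 0.0332
grip_force: 3.5
tool_pos: [0.559, -0.387, 0.1184]
force: [-4.7, -1.5, 4.4]
opening: 0.0315
grip_force: 39.2
```

```bash
python3 -m pendant '[[[0,0,0,0,0.28],[0,0,0,0,0.28],[0,0,0,0,0.28],[0,0,0,0,0.28]]]'  | grep -E "pos|force:|open"; python3 -m pendant '[[[0,0,0,0,-0.2],[0,0,0,0,-1],[0,0,0,0,-1],[0,0,0,0,-1],[0,0,0,0,-1]]]'  | grep -E "pos|force:|open"; python3 -m pendant '[[[0,0,-0.5,0,-1],[0,0,-0.7,0,-1],[0,0,-0.8,0,-1],[0,0,0,0,-1],[0,0,0,0,-1]]]'  | grep -E "pos|force:|open"
python3 - <<'E'
from h import *
c,im=snap("wrist","w12"); S=(.4977,-.3055,.1355); pb(bottles("wrist",c,.04)); 
cv2.imwrite("pics/w12c.png",im[:320,:,::-1]); st(); go(.4795,-.3201,.2,S[2]+np.pi)
E
```

```text
tool_pos: [0.559, -0.387, 0.1184]
force: [-5.2, -1.2, 6.0]
opening: 0.0315
grip_force: 39.2
tool_pos: [0.5593, -0.3868, 0.1184]
force: [0.7, -0.5, -0.1]
opening: 0.0853
grip_force: 0.0
tool_pos: [0.5591, -0.3869, 0.2379]
force: [-0.6, -0.3, -1.3]
opening: 0.0853
grip_force: 0.0
conf 0.92 org [ 0.4712 -0.2682] yaw 0.125 len 0.0705 org2 [ 0.4714 -0.2682] [173, 22, 115, 42]
conf 0.81 org [ 0.4765 -0.3203] yaw 0.125 len 0.0723 org2 [ 0.4767 -0.3203] [180, 107, 111, 39]
t 35.23 tcp [ 0.5588 -0.3867  0.2367] xyaw 1.7059 op 0.0854 F [ 0.3  0.5 -1.1] q [-0.61  0.4   0.42  1.59  0.    0.83]
shift units [ 1.276 -1.159  0.615] tool turn -1.571 (or half-turn 1.570) after-turn shift [1.159 1.277 0.615] q6 0.83
```

View pics/w12c.png

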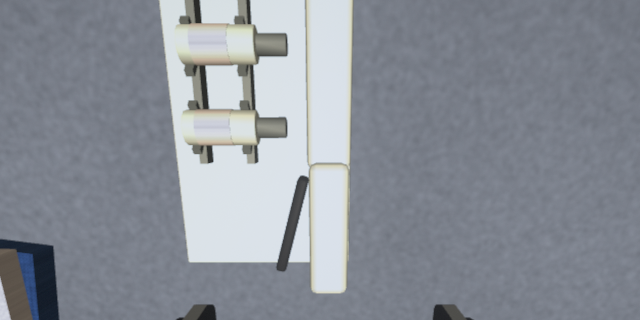

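```bash
python3 -m pendant '[[[0,0,0,-0.175,0.06],[0,0,0,-0.175,0.06],[0,0,0,-0.175,0.06],[0,0,0,-0.175,0.06],[0,0,0,-0.175,0.06]]]' >/dev/null; python3 -m pendant '[[[0,0,0,-0.175,0.06],[0,0,0,-0.175,0.06],[0,0,0,-0.175,0.06],[0,0,0,-0.171,0.06],[0.58,0.64,0,0,0.06]]]' >/dev/null; python3 -m pendant '[[[0.58,0.64,0.3,0,0.06],[0,0,0.3,0,0.06],[0,0,0,0,0.06]]]' >/dev/null
python3 - <<'E'
from h import *
st(); c,im=snap("wrist","w13"); pb(bottles("wrist",c,.04)); S=(.4977,-.3055,.1355); go(.4787,-.3202,.105,S[2]+np.pi)
E
```

```text
t 36.85 tcp [ 0.4793 -0.3199  0.2005] xyaw -3.0063 op 0.0401 F [-0.9  0.8  0.9] q [-0.59  0.14  0.03  1.47 -0.   -0.72]
conf 0.95 org [ 0.4684 -0.2687] yaw 0.146 len 0.0641 org2 [ 0.4689 -0.2686] [379, 208, 47, 100]
conf 0.94 org [ 0.4779 -0.3205] yaw 0.139 len 0.0729 org2 [ 0.4768 -0.3206] [306, 205, 41, 108]
conf 0.60 org [ 0.4649 -0.2166] yaw 0.150 len 0.0724 org2 [ 0.4638 -0.2168] [461, 209, 44, 104]
shift units [0.028 0.012 1.622] tool turn -0.000 (or half-turn 3.141) after-turn shift [0.028 0.012 1.622] q6 -0.72
```

```bash
python3 -m pendant '[[[0.02,0.01,0.6,0,0.06],[0,0,0.5,0,0.06],[0,0,0.3,0,0.06],[0,0,0.19,0,0.06],[0,0,0,0,0.06]]]' | grep -E "pos|force:|open"; python3 -m pendant '[[[0,0,0,0,0.9],[0,0,0,0,0.9],[0,0,0,0,0.9],[0,0,0,0,0.9]]]' | grep -E "pos|force|open"; python3 -m pendant '[[[0,0,-0.3,0,0.9],[0,0,-0.6,0,0.9],[0,0,-0.6,0,0.9],[0,0,-0.5,0.135,0.9],[0,0,0,0,0.9]]]'| grep -E "pos|force|open"
python3 - <<'E'
from h import *
go(.47,.262,.24,np.pi)
E
```

```text
tool_pos: [0.4786, -0.3198, 0.1067]
force: [-0.2, -0.1, 0.9]
opening: 0.0401
grip_force: 0.0
tool_pos: [0.4789, -0.3198, 0.1081]
force: [-0.7, 3.1, 6.7]
opening: 0.0218
grip_force: 59.0
tool_pos: [0.4792, -0.3204, 0.2308]
force: [0.4, -0.0, -0.6]
opening: 0.0218
grip_force: 59.0
shift units [ 0.16   9.705 -0.187] tool turn -0.001 (or half-turn 3.141) after-turn shift [ 0.152  9.705 -0.187] q6 -0.59
```

```bash
python3 -m pendant '[[[0,0.69,0,0,0.9],[0,0.69,0,0,0.9],[0,0.69,0,0,0.9],[0,0.69,0,0,0.9],[0,0.69,0,0,0.9]]]' >/dev/null;python3 -m pendant '[[[0,0.69,0,0,0.9],[0,0.69,0,0,0.9],[0,0.69,0,0,0.9],[0,0.69,0,0,0.9],[0,0.69,0,0,0.9]]]' >/dev/null;python3 -m pendant '[[[0.05,0.69,0,0,0.9],[0.05,0.69,0,0,0.9],[0.05,0.69,0,0,0.9],[0,0.69,0,0,0.9],[0,0,0,0,0.9]]]' >/dev/null
python3 - <<'E'
from h import *
st(); c,im=snap("wrist","w14"); np.savez("w14.npz",**c)
E
```

```text
t 40.58 tcp [0.4688 0.2619 0.2261] xyaw -3.1369 op 0.0214 F [ 0.2 -0.2 -0.7] q [ 0.51  0.04 -0.02  1.51  0.    0.5 ]
```

View pics/w14.png

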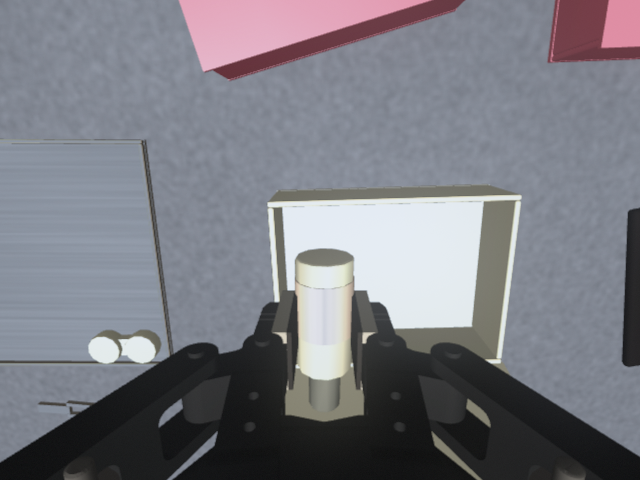

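Run:
```python
from h import *
c=dict(np.load("w14.npz")); p=unproj(c,[(268,206),(521,197),(501,361)],.055); print(p.round(4))
d=p[1]-p[0]; yaw=np.arctan2(-d[0],d[1]); C=(p[0]+p[1])/2+.065*np.array([np.cos(yaw),np.sin(yaw),0]); print("yaw",yaw,np.linalg.norm(d),"C",C, "diag C", (p[0]+p[2])/2)
go(C[0]-.008,C[1]-.046,.09,yaw+np.pi)
```

```text
[[0.4426 0.2233 0.055 ]
 [0.4357 0.3922 0.055 ]
 [0.5617 0.3967 0.055 ]]
yaw 0.04050468614425243 0.1690687197570424 C [0.50409014 0.31038757 0.055     ] diag C [0.50215458 0.31001411 0.055     ]
shift units [-0.455  0.062  2.27 ] tool turn -0.037 (or half-turn 3.105) after-turn shift [-0.457  0.045  2.27 ] q6 0.50
```

```bash
python3 -m pendant '[[[-0.45,0.07,0.3,-0.037,0.9],[0,0,0.6,0,0.9],[0,0,0.6,0,0.9],[0,0,0.6,0,0.9],[0,0,0.18,0,0.9]]]' | grep -E "pos|force:"; python3 -m pendant '[[[0,0,0,0,0.9],[0,0,0,0,0.25],[0,0,0,0,0.25],[0,0,0,0,0.25],[0,0,0,0,0.25]]]' | grep -E "pos|force:|open"; python3 -m pendant '[[[0,0,-0.3,0,0.25],[0,0,-0.6,0,0.25],[0,0,-0.6,0,0.25],[0,0,-0.8,0,0.1],[0,0,0,0,0.06]]]' | grep -E "pos|force:|open"
python3 - <<'E'
from h import *
c,im=snap("wrist","w15"); pb(bottles("wrist",c,.016)); c,im=snap("top","top15"); pb(bottles("top",c,.04)); st(); go(.4722,-.2687,.23,.1355+np.pi)
E
```

```text
tool_pos: [0.4954, 0.2625, 0.0878]
force: [-0.5, 0.4, -0.1]
grip_force: 59.1
tool_pos: [0.4964, 0.2642, 0.0903]
force: [0.4, -0.1, 0.4]
opening: 0.0322
grip_force: 0.0
tool_pos: [0.4974, 0.2647, 0.2335]
force: [0.3, 0.2, -0.3]
opening: 0.0403
grip_force: 0.0
conf 0.88 org [0.496  0.2634] yaw 0.037 len 0.0714 org2 [0.4948 0.2634] [305, 189, 35, 89]
conf 0.73 org [ 0.4645 -0.2165] yaw 0.124 len 0.0647 org2 [ 0.4646 -0.2165] [416, 251, 14, 29]
conf 0.55 org [ 0.4736 -0.2674] yaw 0.119 len 0.0687 org2 [ 0.474  -0.2674] [437, 252, 10, 26]
conf 0.54 org [0.5003 0.2591] yaw -2.935 len 0.0255 org2 [0.4984 0.2587] [225, 257, 12, 12]
t 42.70 tcp [0.496  0.2639 0.2273] xyaw -3.1044 op 0.0399 F [-0.5  0.3 -0.7] q [0.49 0.1  0.04 1.51 0.   0.45]
shift units [ 0.727 -8.857 -0.04 ] tool turn -0.098 (or half-turn 3.043) after-turn shift [ 1.593 -8.742 -0.04 ] q6 0.45
```

```bash
python3 -m pendant '[[[0,0,0,-0.098,0.06],[0.123,-0.673,0,0,0.06],[0.123,-0.673,0,0,0.06],[0.123,-0.673,0,0,0.06],[0.123,-0.673,0,0,0.06]]]' >/dev/null; python3 -m pendant '[[[0.123,-0.673,0,0,0.06],[0.123,-0.673,0,0,0.06],[0.123,-0.673,0,0,0.06],[0.123,-0.673,0,0,0.06],[0.123,-0.673,0,0,0.06]]]' >/dev/null; python3 -m pendant '[[[0.123,-0.673,0,0,0.06],[0.123,-0.673,0,0,0.06],[0.123,-0.673,0.3,0,0.06],[0.123,-0.673,0.3,0,0.06],[0,0,0,0,0.06]]]' >/dev/null
python3 - <<'E'
from h import *
st(); c,im=snap("wrist","w16"); pb(bottles("wrist",c,.04)); go(.4724,-.2686,.106,.1355+np.pi)
E
```

```text
t 44.58 tcp [ 0.4706 -0.2706  0.1889] xyaw -3.0094 op 0.0403 F [-0.7  0.6 -0.4] q [-0.52  0.06 -0.07  1.44 -0.   -0.65]
conf 0.88 org [ 0.4731 -0.2686] yaw 0.136 len 0.0728 org2 [ 0.4718 -0.2688] [306, 216, 39, 114]
conf 0.83 org [ 0.4599 -0.2176] yaw 0.165 len 0.0625 org2 [ 0.4601 -0.2176] [390, 218, 43, 99]
shift units [-0.018  0.     1.416] tool turn -0.001 (or half-turn 3.140) after-turn shift [-0.018  0.     1.416] q6 -0.65
```

```bash
python3 -m pendant '[[[-0.02,0,0.5,0,0.06],[0,0,0.4,0,0.06],[0,0,0.3,0,0.06],[0,0,0.19,0,0.06],[0,0,0,0,0.06]]]' | grep -E "pos|force:|open"; python3 -m pendant '[[[0,0,0,0,0.9],[0,0,0,0,0.9],[0,0,0,0,0.9],[0,0,0,0,0.9]]]' | grep -E "pos|force|open"; python3 -m pendant '[[[0,0,-0.3,0,0.9],[0,0,-0.6,0,0.9],[0,0,-0.6,0,0.9],[0,0,-0.5,0.1,0.9],[0,0,0,0,0.9]]]'| grep -E "pos|force|open"
python3 - <<'E'
from h import *
go(.495,.310,.23,np.pi+.037)
E
```

```text
tool_pos: [0.4731, -0.2684, 0.1082]
force: [-0.6, -0.4, -0.3]
opening: 0.04
grip_force: 0.0
tool_pos: [0.4735, -0.2683, 0.1098]
force: [-1.4, 5.8, 4.4]
opening: 0.0214
grip_force: 58.7
tool_pos: [0.4741, -0.2695, 0.2329]
force: [-0.3, -0.1, -0.4]
opening: 0.0215
grip_force: 59.0
shift units [-0.679  9.641  0.018] tool turn -0.003 (or half-turn 3.139) after-turn shift [-0.705  9.639  0.018] q6 -0.55
```

```bash
python3 -m pendant '[[[-0.05,0.69,0,0,0.9],[-0.05,0.69,0,0,0.9],[-0.05,0.69,0,0,0.9],[-0.05,0.69,0,0,0.9],[-0.05,0.69,0,0,0.9]]]' >/dev/null;python3 -m pendant '[[[-0.05,0.69,0,0,0.9],[-0.05,0.69,0,0,0.9],[-0.05,0.69,0,0,0.9],[-0.05,0.69,0,0,0.9],[-0.05,0.69,0,0,0.9]]]' >/dev/null;python3 -m pendant '[[[-0.05,0.69,0,0,0.9],[-0.05,0.69,0,0,0.9],[-0.05,0.69,0,0,0.9],[-0.05,0.67,0,0,0.9],[0,0,0,0,0.9]]]' >/dev/null
python3 - <<'E'
from h import *
st(); c,im=snap("wrist","w17"); pb(bottles("wrist",c,.016)); go(.495,.310,.09,np.pi+.037)
E
```

```text
t 48.30 tcp [0.4945 0.3128 0.228 ] xyaw -3.1026 op 0.0213 F [-0.8 -0.9 -0.1] q [0.56 0.16 0.11 1.52 0.   0.52]
conf 0.87 org [0.4963 0.2633] yaw 0.033 len 0.0714 org2 [0.4951 0.2633] [246, 195, 36, 88]
conf 0.67 org [0.5776 0.3155] yaw 0.038 len 0.1513 org2 [0.57   0.3152] [292, 246, 64, 165]
shift units [-0.006 -0.01   2.305] tool turn -0.000 (or half-turn 3.141) after-turn shift [-0.006 -0.01   2.305] q6 0.52
```

```bash
python3 -m pendant '[[[0,-0.03,0.5,0,0.9],[0,0,0.6,0,0.9],[0,0,0.6,0,0.9],[0,0,0.4,0,0.9],[0,0,0.18,0,0.9]]]' | grep -E "pos|force:"; python3 -m pendant '[[[0,0,0,0,0.9],[0,0,0,0,0.3],[0,0,0,0,0.3],[0,0,0,0,0.3],[0,0,0,0,0.3]]]' | grep -E "pos|force:|open"; python3 -m pendant '[[[0,0,-0.3,0,0.3],[0,0,-0.6,0,0.3],[0,0,-0.6,0,0.3],[0,0,-0.8,0,0.1],[0,0,0,0,0.06]]]' | grep -E "pos|force:|open"
python3 - <<'E'
from h import *
c,im=snap("wrist","w18"); pb(bottles("wrist",c,.016)); c,im=snap("top","top18"); pb(bottles("top",c,.04)); st(); go(.4650,-.2168,.20,.1355+np.pi)
E
```

```text
tool_pos: [0.4946, 0.3075, 0.0906]
force: [0.9, 0.6, -0.3]
grip_force: 59.1
tool_pos: [0.495, 0.309, 0.092]
force: [0.6, -0.4, 0.7]
opening: 0.0296
grip_force: 0.0
tool_pos: [0.496, 0.3096, 0.2355]
force: [0.1, 0.2, 0.2]
opening: 0.0399
grip_force: 0.0
conf 0.68 org [0.4945 0.3083] yaw 0.031 len 0.0710 org2 [0.4933 0.3082] [306, 188, 31, 93]
conf 0.59 org [0.4956 0.2633] yaw 0.033 len 0.0701 org2 [0.4948 0.2632] [249, 191, 35, 85]
conf 0.75 org [0.5559 0.2898] yaw -2.667 len 0.2283 org2 [0.5555 0.2895] [176, 203, 70, 82]
conf 0.65 org [0.4931 0.2593] yaw 0.063 len 0.0694 org2 [0.4934 0.2594] [225, 244, 10, 30]
conf 0.60 org [ 0.4669 -0.2166] yaw 0.141 len 0.0681 org2 [ 0.4686 -0.2163] [416, 250, 13, 30]
conf 0.57 org [0.4778 0.3043] yaw -0.165 len 0.0382 org2 [0.481  0.3037] [205, 257, 10, 15]
t 50.48 tcp [0.4946 0.3087 0.229 ] xyaw -3.1064 op 0.0400 F [ 0.1  0.6 -1.2] q [0.56 0.15 0.1  1.52 0.   0.52]
shift units [ 0.801 -8.735  0.491] tool turn -0.100 (or half-turn 3.041) after-turn shift [ 1.671 -8.611  0.491] q6 0.52
```

```bash
python3 -m pendant '[[[0,0,0,-0.1,0.06],[0.129,-0.662,0,0,0.06],[0.129,-0.662,0,0,0.06],[0.129,-0.662,0,0,0.06],[0.129,-0.662,0,0,0.06]]]' >/dev/null; python3 -m pendant '[[[0.129,-0.662,0,0,0.06],[0.129,-0.662,0,0,0.06],[0.129,-0.662,0,0,0.06],[0.129,-0.662,0,0,0.06],[0.129,-0.662,0,0,0.06]]]' >/dev/null; python3 -m pendant '[[[0.129,-0.662,0,0,0.06],[0.129,-0.662,0,0,0.06],[0.129,-0.662,0.25,0,0.06],[0.129,-0.662,0.25,0,0.06],[0,0,0,0,0.06]]]' >/dev/null
python3 - <<'E'
from h import *
st(); c,im=snap("wrist","w19"); pb(bottles("wrist",c,.04)); go(.4650,-.2168,.106,.1355+np.pi)
E
```

```text
t 52.35 tcp [ 0.4635 -0.218   0.1972] xyaw -3.0095 op 0.0404 F [-0.3  0.9  0. ] q [-0.44 -0.01 -0.13  1.46 -0.   -0.57]
conf 0.74 org [ 0.4647 -0.2174] yaw 0.135 len 0.0726 org2 [ 0.4638 -0.2175] [305, 211, 39, 109]
shift units [-0.013 -0.013  1.547] tool turn -0.001 (or half-turn 3.140) after-turn shift [-0.013 -0.013  1.547] q6 -0.57
```

```bash
python3 -m pendant '[[[-0.01,-0.01,0.55,0,0.06],[0,0,0.5,0,0.06],[0,0,0.3,0,0.06],[0,0,0.16,0,0.06],[0,0,0,0,0.06]]]' | grep -E "pos|force:|open"; python3 -m pendant '[[[0,0,0,0,0.9],[0,0,0,0,0.9],[0,0,0,0,0.9],[0,0,0,0,0.9]]]' | grep -E "pos|force|open"; python3 -m pendant '[[[0,0,-0.3,0,0.9],[0,0,-0.6,0,0.9],[0,0,-0.6,0,0.9],[0,0,-0.5,0.1,0.9],[0,0,0,0,0.9]]]'| grep -E "pos|force|open"
python3 - <<'E'
from h import *
go(.493,.357,.23,np.pi+.037)
E
```

```text
tool_pos: [0.4655, -0.2165, 0.1092]
force: [0.0, 0.2, 0.6]
opening: 0.0401
grip_force: 0.0
tool_pos: [0.4659, -0.2167, 0.1105]
force: [-1.5, 4.1, 5.9]
opening: 0.0213
grip_force: 58.8
tool_pos: [0.4664, -0.2174, 0.233]
force: [-0.6, 0.3, -1.2]
opening: 0.0214
grip_force: 59.1
shift units [-0.772  9.553  0.027] tool turn -0.003 (or half-turn 3.139) after-turn shift [-0.798  9.551  0.027] q6 -0.47
```

```bash
python3 -m pendant '[[[-0.056,0.682,0,0,0.9],[-0.056,0.682,0,0,0.9],[-0.056,0.682,0,0,0.9],[-0.056,0.682,0,0,0.9],[-0.056,0.682,0,0,0.9]]]' >/dev/null;python3 -m pendant '[[[-0.056,0.682,0,0,0.9],[-0.056,0.682,0,0,0.9],[-0.056,0.682,0,0,0.9],[-0.056,0.682,0,0,0.9],[-0.056,0.682,0,0,0.9]]]' >/dev/null;python3 -m pendant '[[[-0.056,0.682,0,0,0.9],[-0.056,0.682,0,0,0.9],[-0.056,0.682,0,0,0.9],[-0.056,0.68,0,0,0.9],[0,0,0,0,0.9]]]' >/dev/null
python3 - <<'E'
from h import *
st(); c,im=snap("wrist","w20"); pb(bottles("wrist",c,.016)); go(.493,.357,.093,np.pi+.037)
E
```

```text
t 56.08 tcp [0.4919 0.3593 0.2281] xyaw -3.1026 op 0.0212 F [ 0.3 -0.9 -0.4] q [0.63 0.22 0.17 1.53 0.   0.59]
conf 0.95 org [0.4959 0.2633] yaw 0.021 len 0.0707 org2 [0.495  0.2633] [186, 196, 38, 88]
conf 0.79 org [0.4945 0.308 ] yaw 0.024 len 0.0714 org2 [0.4933 0.308 ] [242, 194, 37, 93]
shift units [-1.600e-02 -1.000e-03  2.261e+00] tool turn -0.000 (or half-turn 3.141) after-turn shift [-1.600e-02 -1.000e-03  2.261e+00] q6 0.59
```

```bash
python3 -m pendant '[[[-0.01,-0.02,0.5,0,0.9],[0,0,0.6,0,0.9],[0,0,0.6,0,0.9],[0,0,0.4,0,0.9],[0,0,0.16,0,0.9]]]' | grep -E "pos|force:"; python3 -m pendant '[[[0,0,0,0,0.9],[0,0,0,0,0.3],[0,0,0,0,0.3],[0,0,0,0,0.3],[0,0,0,0,0.3]]]' | grep -E "pos|force:|open"; python3 -m pendant '[[[0,0,-0.3,0,0.3],[0,0,-0.6,0,0.3],[0,0,-0.7,0,0.3],[0,0,-0.9,0,0.5],[0,0,-0.5,0,0.9]]]' | grep -E "pos|force:|open"
python3 - <<'E'
from h import *
c,im=snap("wrist","w21"); np.savez("w21.npz",**c); pb(bottles("wrist",c,.016)); st()
cs,ims=snap("scene","s21"); cv2.imwrite("pics/s21c.png",cv2.resize(ims[100:260,250:450,::-1],None,fx=3,fy=3)); print(proj(cs,[[.568,.313,.055],[.568,.313,.187],[.60,.313,.183]]).round(0))
E
```

```text
tool_pos: [0.4926, 0.3546, 0.0923]
force: [-0.9, -0.3, 0.1]
grip_force: 59.2
tool_pos: [0.493, 0.3562, 0.0938]
force: [-0.4, -1.0, 0.8]
opening: 0.0301
grip_force: 0.0
tool_pos: [0.4931, 0.3562, 0.2783]
force: [0.1, 1.1, -0.7]
opening: 0.0051
grip_force: 0.0
conf 0.85 org [0.4959 0.2634] yaw 0.034 len 0.0704 org2 [0.4947 0.2634] [208, 185, 35, 77]
conf 0.71 org [0.4923 0.3555] yaw 0.036 len 0.0713 org2 [0.4913 0.3554] [312, 186, 25, 76]
conf 0.60 org [0.4944 0.3081] yaw 0.034 len 0.0704 org2 [0.4933 0.3081] [257, 184, 28, 81]
t 58.15 tcp [0.4936 0.3565 0.2793] xyaw -3.1064 op 0.0041 F [ 0.3  0.3 -0.1] q [ 0.63  0.22  0.27  1.62 -0.    0.59]
[[406. 211.]
 [413. 170.]
 [422. 178.]]
```

View pics/w21.png

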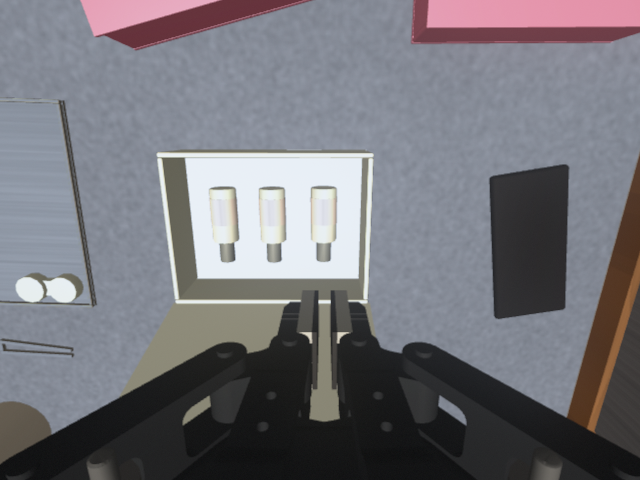

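View pics/s21c.png

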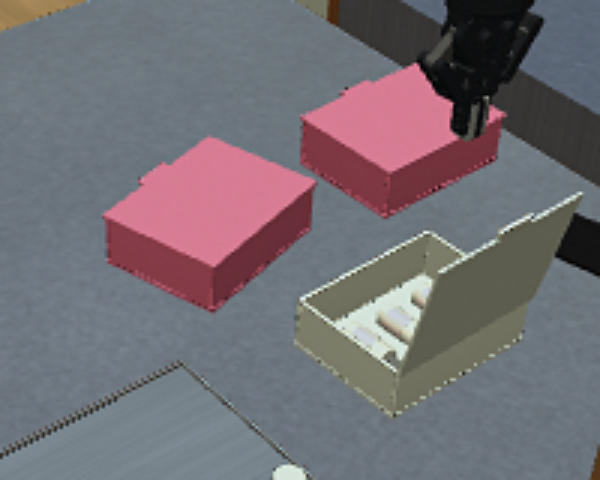

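```bash
python3 -m pendant '[[[0,0,-0.5,0,1],[-0.3,-0.4,0,0,1],[-0.6,-0.4,0,0,1],[-0.6,0,0,0,1],[-0.6,0,0,0,1]]]' | grep -E "pos|force:|open"; python3 -m pendant '[[[0,0,0,0,1],[0,0,0,0,1]]]'| grep -E "pos|force:|open"
python3 - <<'E'
from h import *
st(); go(.63,.305,.235,np.pi+.037)
E
```

```text
tool_pos: [0.6214, 0.312, 0.3029]
force: [0.4, 1.5, 0.3]
opening: -0.0
grip_force: 0.0
tool_pos: [0.6202, 0.3125, 0.3028]
force: [-0.2, 0.1, 0.5]
opening: -0.0
grip_force: 0.0
t 59.08 tcp [0.6202 0.3125 0.3028] xyaw -3.1065 op -0.0000 F [-0.2  0.1  0.5] q [0.47 0.47 0.64 1.75 0.   0.43]
shift units [-0.16  -0.129  1.129] tool turn -0.002 (or half-turn 3.140) after-turn shift [-0.16  -0.13   1.129] q6 0.43
```

```bash
python3 -m pendant '[[[-0.2,-0.1,0,0,1],[0,0,0.4,0,1],[0,0,0.4,0,1],[0,0,0.33,0,1],[0,0,0,0,1]]]' | grep -E "pos|force:|open"
python3 - <<'E'
from h import *
st(); cs,ims=snap("scene","s22"); cv2.imwrite("pics/s22c.png",cv2.resize(ims[100:260,250:450,::-1],None,fx=3,fy=3))
E
```

```text
tool_pos: [0.6323, 0.3065, 0.2347]
force: [0.5, 0.7, 0.8]
opening: -0.0002
grip_force: 0.0
t 59.70 tcp [0.6323 0.3065 0.2347] xyaw -3.1062 op -0.0002 F [0.5 0.7 0.8] q [ 0.45  0.46  0.5   1.61 -0.    0.42]
```

View pics/s22c.png

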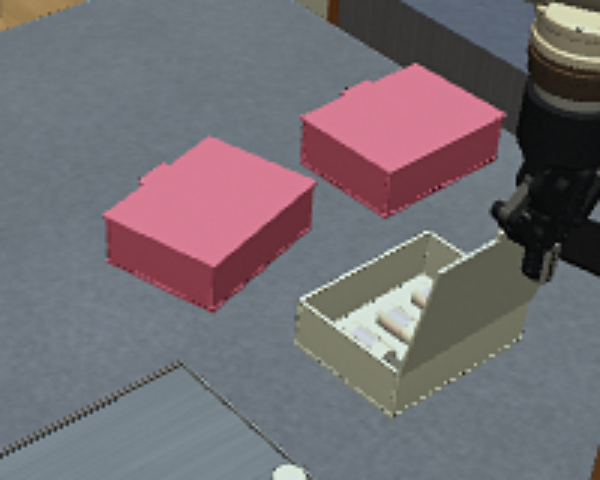

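```bash
python3 -m pendant '[[[0.2,0,0,0,1],[0.25,0,0,0,1],[0.25,0,0,0,1],[0.25,0,0,0,1],[0.25,0,0,0,1]]]' | grep -E "pos|force:"; python3 -m pendant '[[[0.25,0,0,0,1],[0.25,0,0,0,1],[0.25,0,0,0,1],[0.25,0,0,0,1],[0,0,0,0,1]]]' | grep -E "pos|force:"; python3 -m pendant '[[[0,0,0,0,1],[0,0,0,0,1],[0,0,0,0,1],[0,0,0,0,1]]]' | grep -E "pos|force:"
python3 - <<'E'
from h import *
st(); c,im=snap("wrist","w23"); cs,ims=snap("scene","s23"); cv2.imwrite("pics/s23c.png",cv2.resize(ims[100:260,250:450,::-1],None,fx=3,fy=3))
go(.46,.307,.155,np.pi+.037)
E
```

```text
tool_pos: [0.5607, 0.3045, 0.2378]
force: [0.7, -0.7, -0.3]
grip_force: 0.1
tool_pos: [0.5004, 0.3025, 0.2371]
force: [0.1, 0.5, 0.4]
grip_force: 0.0
tool_pos: [0.501, 0.3023, 0.2356]
force: [0.4, -0.7, -0.1]
grip_force: 0.0
t 61.50 tcp [0.501  0.3023 0.2356] xyaw -3.1065 op -0.0000 F [ 0.4 -0.7 -0.1] q [ 0.54  0.16  0.12  1.53 -0.    0.51]
shift units [0.679 0.103 1.345] tool turn -0.002 (or half-turn 3.140) after-turn shift [0.679 0.104 1.345] q6 0.51
```

View pics/s23c.png

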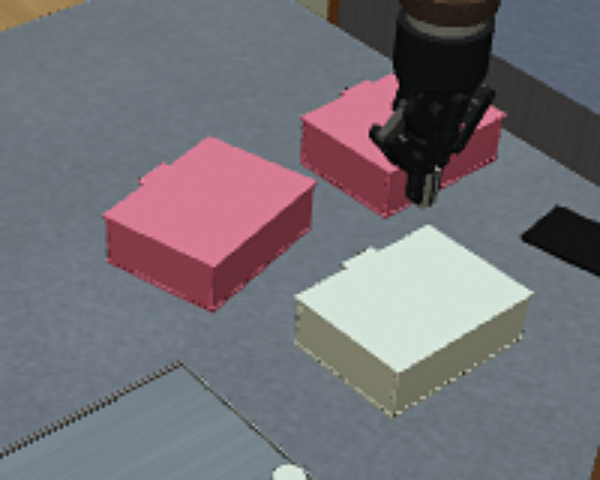

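```bash
python3 -m pendant '[[[0.6,0.1,0.5,0,1],[0,0,0.6,0,1],[0,0,0.5,0,1],[0,0,0.05,0,1],[0,0,0,0,1]]]' | grep -E "pos|force:"; python3 -m pendant '[[[0,0,0.05,0,1],[0,0,0,0,1]]]' | grep -E "pos|force:"; python3 -m pendant '[[[0,0,0.03,0,1],[0,0,0,0,1]]]' | grep -E "pos|force:"
```

```text
tool_pos: [0.465, 0.3072, 0.1377]
force: [0.6, 0.2, 0.2]
grip_force: 0.0
tool_pos: [0.465, 0.3072, 0.1345]
force: [1.3, 0.1, 0.5]
grip_force: 0.0
tool_pos: [0.4647, 0.307, 0.132]
force: [-0.8, 0.2, 0.3]
grip_force: 0.0
```

```bash
python3 -m pendant '[[[0,0,0.02,0,1],[0,0,0,0,1]]]' | grep -E "pos|force:"; python3 -m pendant '[[[0,0,0.02,0,1],[0,0,0,0,1]]]' | grep -E "pos|force:"; python3 -m pendant '[[[0,0,-0.3,0,1],[0,0,-0.6,0,1],[0,0,-0.7,0,1],[0,0,0,0,1],[0,0,0,0,1]]]' | grep -E "pos|force:"
python3 - <<'E'
from h import *
c,im=snap("wrist","w24"); ct,it=snap("top","top24"); cv2.imwrite("pics/top24c.png",cv2.resize(it[120:400,70:525,::-1],None,fx=1.75,fy=1.75,interpolation=3)); st()
for t in ("mug","jar","tweezers","trigger"): print(t,[[int(v) for v in d["box"]] for d in find_in(t,"top")][:1])
E
```

```text
tool_pos: [0.4647, 0.307, 0.1308]
force: [0.8, -0.9, 0.5]
grip_force: 0.0
tool_pos: [0.4647, 0.3071, 0.1305]
force: [-3.3, -1.2, 8.0]
grip_force: 3.8
tool_pos: [0.4647, 0.3071, 0.2258]
force: [-1.4, 0.5, -0.5]
grip_force: 0.0
t 63.95 tcp [0.4644 0.3068 0.2247] xyaw -3.1064 op 0.0001 F [ 0.2  0.2 -1.3] q [ 0.58  0.09  0.02  1.51 -0.    0.55]
mug [[300, 137, 45, 40]]
jar [[373, 146, 23, 20]]
tweezers []
trigger [[298, 196, 37, 6]]
```

```bash
python3 -c "
from cell import ticket
print(ticket.hand_in())"
```

```text
the job is handed in; nothing more can be done
None
```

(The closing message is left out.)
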